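# Gauge the bores of specimen-holder blocks and sort them

### The arm

A 6-joint arm with a two-finger parallel gripper is mounted at the origin on the work surface. World frame = base frame: x ahead of the robot, y to its left, z up, the work surface at z = 0. Lengths are in m, angles in rad, forces in N, time in s.
With the tool pointing down it reaches from about 0.4 to 0.825 m from the base axis. Payload 7 kg.
Tool frame: the origin (TCP) lies between the finger pads; the fingertips stand 22 mm ahead of it and the grasp point (between the pads) lies 3 mm ahead of it (arm.tip_reach is the distance from the TCP to the fingertips, in m); z points along the fingers, y is the line along which they close (so a half turn about z gives the same grasp; the last joint's range is limited). The gripper opens to 88 mm and grips with 3 to 60 N. Pads are 19 mm wide; open, the fingers measure 130 mm over their backs; the gripper's body (78 mm by 193 mm) begins 47 mm behind the grasp point.
Start: joints at [1.468, 0.359, 0.012, 0, -1.224, -0.288], TCP at [0.257, 0.624, 0.223] pointing down, gripper open.
Joint ranges: [-3.07, 3.07], [-1.43, 2.12], [-1.02, 1.25], [-3.03, 1.67], [-3.05, -0], [-3.03, 3.03]. Speed limits (rad/s): [2.39, 2.39, 3.01, 3.14, 3.14, 3.14].

### API

Orientations are given as [roll, pitch, yaw] about the fixed x, y, z axes, in that order (R = Rz(yaw) Ry(pitch) Rx(roll)).
In Python, from station import arm, viewer gives the robot as it stands. The module is installed in compiled form; this text tells all that it offers.
- The arm moves only by the tool apply_moves, never from a script. Its argument "commands" is a list that holds one entry, the list of rows, each a list of 5 numbers: the closure, from -1 (fully open) to 1 (shut), then the shift along the world's x, y, z as a fraction of full scale, then the turn about the world's z as a fraction of full scale. In form: [[[fingers, tx, ty, tz, yaw], ...]]. A call has 1 to 12 rows; each row shifts and turns the commanded pose from where the row before left it; what a row does not reach is not made up. Full scale, the value 1, is 20 cm for a shift and pi rad for a turn. A row lasts 1/10 s, in which the tool goes at most 50 mm and 8.59 degrees, less where a joint would pass 70% of its speed; a pose out of reach is approached as far as the arm can. A call with a number of a shift or a turn outside -1 to 1 is refused whole. A call with a gripper value outside its range is refused whole. The fingers move at their own pace and stop on an object; "force" is the grip in N (left out, the last holds). Time passes only in rows, so rows that do not move let the fingers close. It gives the time, the measured TCP pose, the force, the opening and the grip force at its end, in the units of the state.
- arm.get_state(): the state, without advancing time (a new reading comes with each control period).
- viewer.grab_frame(name): name is "side" or "top" or "wrist"; returns a dict with "image" (384x512x3 uint8, blue, green, red), "mtx" (3x3 intrinsics, pixels), "rvec" (rotation vector, rad) and "tvec" (3), from world to camera coordinates, as OpenCV has them. Camera axes: x right, y down, z forward; pixel columns grow to the right and rows downward; lengths in m; the calibration is good to about 2 mm. A picture is of the moment at which its call begins. There is no depth.
- arm.job_done(): hands the job in; it is judged then, once.
The state is a dict: "t": time; "q": joint angles; "qd": joint speeds; "joint_efforts": joint torques, N m; "eef_pos": TCP position; "ee_rot": TCP orientation; "force": force on the tool from outside, world axes, zero at the start; "moment": the same for the moment, N m; "width": finger opening in m; "gripper_force": force on a finger pad.
Only numpy, scipy, OpenCV 4.12 (cv2) and the standard library are available. Lean on these libraries where they do the work, as an engineer would, in place of code of your own. Each camera call takes 0.05 s, during which the arm holds its last target. There are 200 camera calls.

### The job

First bring the sorting tray closer: hook the fingers behind its far rim and drag it along the bench, without lifting it, until it stands wholly on the blue mat. Then take the go gauge from its slotted holder and try its pin, as deep as it will go, in the bore of every block there is, in the order blue, yellow, black, white, orange (one may be missing): the blocks it goes fully into belong in the tray's green compartment and those in which it stops short in the red one, each standing flat on the floor with its bore upright. Finish with the gauge back fully home in its holder slot, the tray still on the mat, and the other things on the bench left where they are.

Things in the scene. Friction and masses are not known exactly. Their poses are not given: they have to be found in the camera images.
- mat: dark blue mat with a lighter blue border, 300 x 300 mm, flat on the bench and fixed (under 1 mm thick, nothing to bump into); origin at its centre
- tray: loose white sorting tray, 218 mm (x, away from the robot) x 228 mm (y), 28 mm high, 0.6 kg; walls and floor 4 mm. A wall along x through the middle makes two compartments of 210 x 108 mm: green floor on the +y side (centre y = +56 mm), red floor on the -y side (y = -56 mm). Origin: centre of its underside; its +x wall is the far one
- holder: black slotted gauge holder, fixed, 44 (x) x 76 (y) x 62 mm high. Slot along y, open upwards: 14 mm wide, 60 mm long between closed ends, 24 mm deep; its middle widens to a well 32 mm long, open to x, that clears the pin down to the bench. Origin: centre of its underside
- gauge_centre (a point): go gauge, 116 mm high, 0.2 kg: a round steel pin 20 mm across, 36 mm long, 3 mm tip chamfer, under a flat green handle plate 10 (x) x 50 (y) x 80 mm high. This point: on its axis, 58 mm above the pin's tip, z up. It starts upright in the holder, axes as the holder's, plate's lower edge on the slot floor, tip 2 mm over the bench; the upper 56 mm of plate stand clear, to grip across the thickness
- gauge_tip (a point): the centre of the lower end of the gauge's pin, axes as gauge_centre
- block_blue_centre (a point): grey metal block with two bands of blue paint (may be absent), 60 (x) x 44 (y) x 36 mm high, 0.2 kg. A vertical bore through its middle is 23 mm wide in the top 10 mm; below that either 23 mm too (the pin goes in fully, until the plate's edge meets the block's top) or 16 mm (the pin stops 10 mm in): found only by trying. Point: centre of the block, half-way up, z up
- block_yellow_centre (a point): grey metal block with two bands of yellow paint (may be absent), 60 (x) x 44 (y) x 36 mm high, 0.2 kg. A vertical bore through its middle is 23 mm wide in the top 10 mm; below that either 23 mm too (the pin goes in fully, until the plate's edge meets the block's top) or 16 mm (the pin stops 10 mm in): found only by trying. Point: centre of the block, half-way up, z up
- block_black_centre (a point): grey metal block with two bands of black paint (may be absent), 60 (x) x 44 (y) x 36 mm high, 0.2 kg. A vertical bore through its middle is 23 mm wide in the top 10 mm; below that either 23 mm too (the pin goes in fully, until the plate's edge meets the block's top) or 16 mm (the pin stops 10 mm in): found only by trying. Point: centre of the block, half-way up, z up
- block_white_centre (a point): grey metal block with two bands of white paint (may be absent), 60 (x) x 44 (y) x 36 mm high, 0.2 kg. A vertical bore through its middle is 23 mm wide in the top 10 mm; below that either 23 mm too (the pin goes in fully, until the plate's edge meets the block's top) or 16 mm (the pin stops 10 mm in): found only by trying. Point: centre of the block, half-way up, z up
- block_orange_centre (a point): grey metal block with two bands of orange paint (may be absent), 60 (x) x 44 (y) x 36 mm high, 0.2 kg. A vertical bore through its middle is 23 mm wide in the top 10 mm; below that either 23 mm too (the pin goes in fully, until the plate's edge meets the block's top) or 16 mm (the pin stops 10 mm in): found only by trying. Point: centre of the block, half-way up, z up
- bottle: bystander, loose: blue bottle, 60 mm diameter, 160 mm high; origin at the centre of its underside
- jar: bystander, loose: amber jar, 56 mm diameter, 75 mm high; origin at the centre of its underside
- mount_1: bystander, loose: black specimen puck, 35 mm diameter, 22 mm high; origin at the centre of its underside
- mount_2: bystander, loose: red specimen puck, 35 mm diameter, 22 mm high; origin at the centre of its underside
- dish: bystander, loose: white shallow dish, 90 mm diameter, 18 mm high; origin at the centre of its underside
- caliper: bystander, loose: steel caliper lying flat, 190 mm long along its y axis, jaws towards its +x at its +y end; origin at the centre of its underside

How it is judged:
On the way, in this order (a step that is already met when the one before it is completed fails the run):
1. the tray stands on the blue mat (x of tray in the frame of mat between -0.04 and 0.04 m and y of tray in the frame of mat between -0.04 and 0.04 m and height (world z) of tray below 0.01 m), for 0.2 s.
2. the pin has been tried in the bore of the blue-banded block, as deep as it goes (z of gauge_tip in the frame of block_blue_centre between -0.024 and -0.006 m and horizontal distance between gauge_tip and block_blue_centre below 0.006 m), for 0.1 s.
3. the pin has been tried in the bore of the yellow-banded block, as deep as it goes (z of gauge_tip in the frame of block_yellow_centre between -0.024 and 0.012 m and horizontal distance between gauge_tip and block_yellow_centre below 0.006 m), for 0.1 s.
4. the pin has been tried in the bore of the black-banded block, as deep as it goes (z of gauge_tip in the frame of block_black_centre between -0.024 and -0.006 m and horizontal distance between gauge_tip and block_black_centre below 0.006 m), for 0.1 s.
5. the pin has been tried in the bore of the white-banded block, as deep as it goes (z of gauge_tip in the frame of block_white_centre between -0.024 and -0.006 m and horizontal distance between gauge_tip and block_white_centre below 0.006 m), for 0.1 s.
6. the pin has been tried in the bore of the orange-banded block, as deep as it goes (z of gauge_tip in the frame of block_orange_centre between -0.024 and 0.012 m and horizontal distance between gauge_tip and block_orange_centre below 0.006 m), for 0.1 s.
At the end, for the whole second after the job is handed in: Tray flat on the bench, within 40 mm of the mat's centre in x and y; each block the pin goes fully into upright on the green floor, the others on the red floor (tilt under 0.15 rad); gauge upright in the slot (0.12 rad), within 8 mm of the holder's axis, its tip under 8 mm up (all of step 1 and horizontal distance between gauge_centre and holder below 0.008 m and angle between gauge_tip's own z axis and vertical below 0.12 rad and z of gauge_tip in the frame of holder between -0.005 and 0.008 m and x of block_blue_centre in the frame of tray between -0.082 and 0.082 m and y of block_blue_centre in the frame of tray between 0.022 and 0.092 m and z of block_blue_centre in the frame of tray between 0.015 and 0.029 m and angle between each of block_blue_centre, block_yellow_centre, block_black_centre, block_white_centre, block_orange_centre's own z axis and vertical below 0.15 rad and x of block_yellow_centre in the frame of tray between -0.082 and 0.082 m and y of block_yellow_centre in the frame of tray between -0.092 and -0.022 m and z of block_yellow_centre in the frame of tray between 0.015 and 0.029 m and x of block_black_centre in the frame of tray between -0.082 and 0.082 m and y of block_black_centre in the frame of tray between 0.022 and 0.092 m and z of block_black_centre in the frame of tray between 0.015 and 0.029 m and x of block_white_centre in the frame of tray between -0.082 and 0.082 m and y of block_white_centre in the frame of tray between 0.022 and 0.092 m and z of block_white_centre in the frame of tray between 0.015 and 0.029 m and x of block_orange_centre in the frame of tray between -0.082 and 0.082 m and y of block_orange_centre in the frame of tray between -0.092 and -0.022 m and z of block_orange_centre in the frame of tray between 0.015 and 0.029 m); the robot touches nothing.
It fails at once if the tray is lifted or tipped (height (world z) of tray above 0.02 m or angle between tray's own z axis and vertical above 0.15 rad).
It fails at once if a bystander is moved by more than 40 mm or tipped over (distance of any of bottle, jar, mount_1, mount_2, dish, caliper from where it was at the start of the episode above 0.04 m or angle between any of bottle, jar, mount_1, mount_2, dish, caliper's own z axis and vertical above 0.5 rad).
Of block_blue, block_yellow, block_black, block_white, block_orange only 4 to 5 are there at a start; the rules pass over those that are not, and their reading is None.
At some moment in a run one of block_blue, block_yellow, block_black, block_white, block_orange may be knocked a few centimetres aside while the robot is not near it.
It also fails if it takes over 210 s, if anything falls off the work surface, if the arm or the gripper's body presses on something with over 40 N, if the wrist force passes 120 N, or if a joint passes its speed limit or range.

## Working session

There is one attempt and no reset: what is moved stays moved. The work goes in short steps, Python scripts to look and compute and a tool call to move; the robot and the scene stay as the last step left them, time stands still between calls to the robot, and variables do not carry over. Pictures are saved under pics/ and viewed, at most 14 in all, crops included, and the job is handed in when it is done.

Besides the shell and the picture viewer there is one more tool, called after ">>>" by a JSON object that holds its "op" and its "data". apply_moves: Moves the arm, as the interface text tells. Shift numbers are shares of 20 cm and turn numbers shares of pi rad, none past 1 either way. Its arguments: {"type":"object","properties":{"commands":{"type":"array","items":{"type":"array","items":{"type":"array","items":{"type":"number"}}}},"force":{"type":"number"}},"required":["commands"]}

```bash
mkdir -p pics; cat > h.py <<'E'
import cv2, numpy as np
from station import arm, viewer
def grab(n,fn=None):
    f=viewer.grab_frame(n)
    if fn: cv2.imwrite('pics/'+fn,f['image'])
    return f
def ray(f,px,z):
    "pixel(s) -> world xy at plane z"
    p=cv2.undistortPoints(np.array(px,float).reshape(-1,1,2),f['mtx'],None).reshape(-1,2)
    R=cv2.Rodrigues(np.array(f['rvec'],float))[0]; t=np.array(f['tvec'],float).ravel()
    d=np.c_[p,np.ones(len(p))]@R; c=-R.T@t
    return c+d*((z-c[2])/d[:,2])[:,None]
def proj(f,P):
    return cv2.projectPoints(np.array(P,float).reshape(-1,1,3),np.array(f['rvec'],float),np.array(f['tvec'],float),f['mtx'],None)[0].reshape(-1,2)
E
python3 - <<'E'
from h import *
for n in ['top','side','wrist']:
    f=grab(n,n+'0.png'); R=cv2.Rodrigues(np.array(f['rvec'],float))[0]
    print(n,(-R.T@np.array(f['tvec']).ravel()).round(3),f['mtx'][0][0])
i=[cv2.imread(f'pics/{n}0.png') for n in ('top','side')]
cv2.imwrite('pics/top_big.png',cv2.resize(i[0],(800,600)))
print(arm.get_state())
E
```

```text
top [ 0.36  -0.023  1.   ] 364.95280915369716
side [ 0.501 -0.776  0.719] 348.959133299915
wrist [0.317 0.6   0.383] 270.3624966894062
{'t': 0.15, 'q': array([ 1.46808606e+00,  3.59211176e-01,  1.12783379e-02, -2.70240691e-04,
       -1.22410730e+00, -2.88106826e-01]), 'qd': array([-0.00094317, -0.00290351,  0.00230964,  0.00017432, -0.00090447,
       -0.00025197]), 'joint_efforts': array([ 8.84197852e-04, -5.83276212e+01,  2.93289793e+01,  7.00113684e+00,
        8.76850885e-03, -1.12351888e-04]), 'eef_pos': array([0.25701013, 0.62374812, 0.22194626]), 'ee_rot': array([ 3.14032791e+00, -1.09841055e-04, -3.90909005e-01]), 'force': array([-0.17297469, -0.71607991, -0.13219336]), 'moment': array([-0.04275786, -0.04277531, -0.02652863]), 'gripper_force': 0.0, 'width': 0.08749614642457244}
```

View pics/top_big.png

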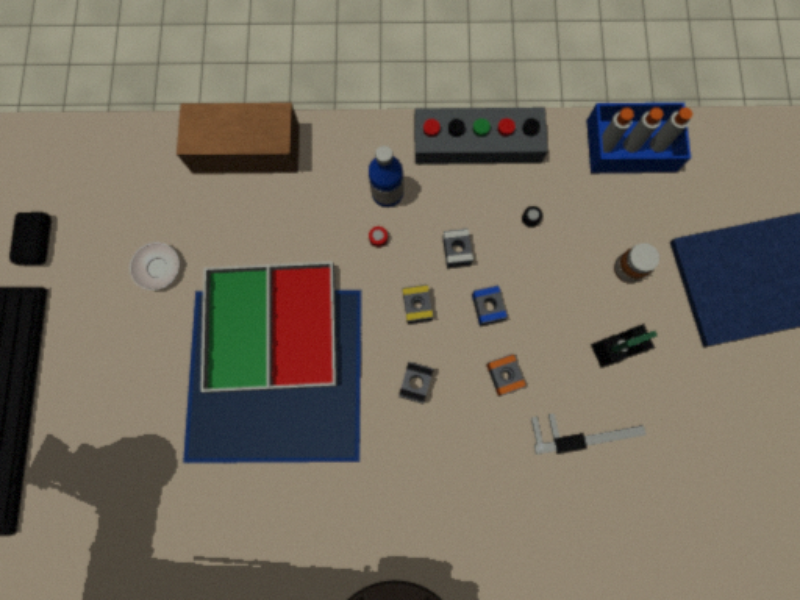

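View pics/side0.png

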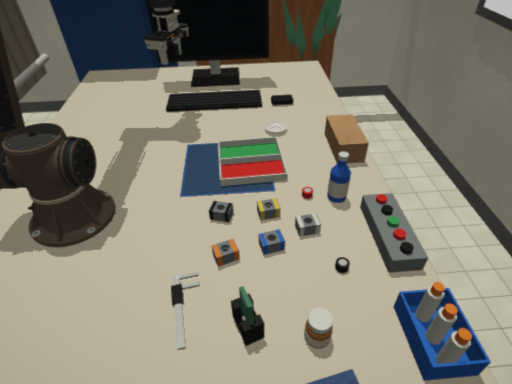

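The top view (800×600) shows all five blocks: white (459,247), yellow (418,303), blue (490,305), orange (507,374) and black (418,382). The tray spans (205,265)–(335,388) on the mat at (187–360,290–462). The holder with the gauge is at (623,345).

```bash
cat >> h.py <<'E'
S=512/800.
def top_block(f,c,r=26,z=.036,thr=None):
    "min-area rect of block's top face: near approx world xy c. returns centre, long-axis dir"
    pass
E
python3 - <<'E'
from h import *
f=grab('top','top1.png'); im=f['image']; hsv=cv2.cvtColor(im,cv2.COLOR_BGR2HSV)
def big(m,lo=15):
    n,l,s,c=cv2.connectedComponentsWithStats(m.astype(np.uint8)); return [(s[i,4],c[i],l==i) for i in range(1,n) if s[i,4]>lo]
H,Sa,V=[hsv[...,i].astype(int) for i in range(3)]
def rect(mask,z):
    pts=np.argwhere(mask)[:,::-1].astype(float)
    w=ray(f,pts,z)[:,:2]; return cv2.minAreaRect((w*1000).astype(np.float32))
X,Y=np.meshgrid(np.arange(512),np.arange(384))
for n,m,z in [('green',(H>45)&(H<75)&(Sa>120)&(X<260),.004),('red',((H<6)|(H>174))&(Sa>150)&(X<240)&(X>160)&(Y>165),.004),
   ('mat',(H>100)&(H<122)&(Sa>100)&(X<240)&(Y>180),0),('gauge',(H>55)&(H<90)&(Sa>60)&(X>370)&(Y>180),.116),
   ('holder',(V<45)&(X>370)&(X<425)&(Y>200)&(Y<240),.062)]:
    b=big(m); b=max(b,key=lambda t:t[0]); print(n,b[0],b[1].round(1),np.round(rect(b[2],z),1).tolist() if 0 else rect(b[2],z))
# bands
for n,m in [('blue',(H>100)&(H<125)&(Sa>150)&(X>295)&(X<330)&(Y>175)&(Y<212)),('yellow',(H>20)&(H<35)&(Sa>150)&(X>250)&(X<285)&(Y>175)),
  ('orange',(H>5)&(H<19)&(Sa>150)&(X>300)&(X<345)&(Y>220)&(Y<260)),('black',(V<50)&(X>250)&(X<285)&(Y>228)&(Y<260)),('white',(V>170)&(Sa<60)&(X>278)&(X<310)&(Y>140)&(Y<172))]:
    print(n,[(a,ray(f,c,.036)[0,:2].round(4)) for a,c,_ in big(m,6)])
crop=im[130:270,240:440]; cv2.imwrite('pics/crop.png',cv2.resize(crop,None,fx=4,fy=4,interpolation=cv2.INTER_CUBIC))
E
```

```text
green 2633 [151.5 210.5] ((533.2852172851562, 280.0765380859375), (206.77024841308594, 98.44246673583984), 2.5865225791931152)
red 2767 [192.3 208.3] ((538.5363159179688, 165.62637329101562), (208.0119171142578, 102.9408187866211), 2.4252376556396484)
mat 6281 [179.3 261.2] ((451.31982421875, 210.31753540039062), (296.8849792480469, 298.686279296875), 0.026256131008267403)
gauge 151 [405.4 218.3] ((486.4783020019531, -374.61297607421875), (17.437942504882812, 76.55487823486328), 17.849660873413086)
holder 487 [396.6 221.5] ((488.5751037597656, -377.477294921875), (41.39263916015625, 94.58316802978516), 20.43580436706543)
blue [(np.int32(57), array([ 0.588 , -0.1586])), (np.int32(70), array([ 0.5445, -0.1693]))]
yellow [(np.int32(57), array([ 0.5927, -0.0376])), (np.int32(64), array([ 0.5478, -0.0435]))]
orange [(np.int32(74), array([ 0.4661, -0.1808])), (np.int32(75), array([ 0.4236, -0.1955]))]
black [(np.int32(63), array([ 0.4544, -0.0443])), (np.int32(66), array([ 0.4113, -0.0305]))]
white []
```

View pics/crop.png

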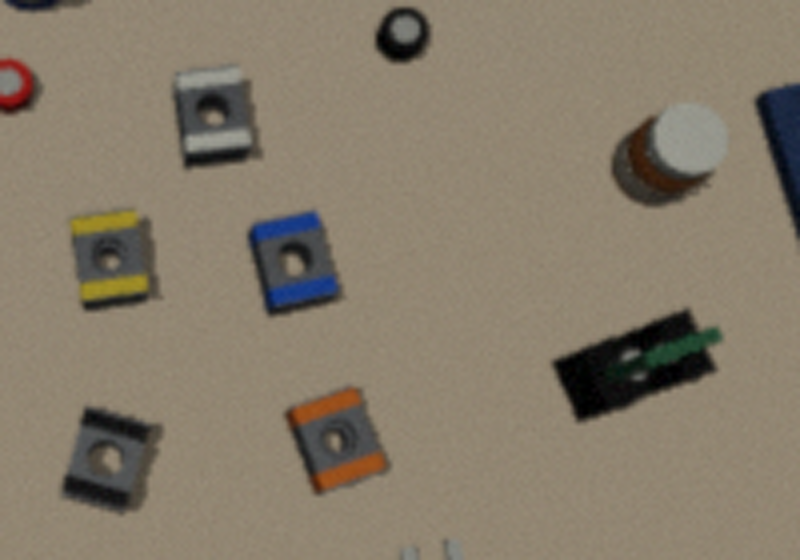

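The crop confirms bands and bores: white (215,112), yellow (110,255), blue (295,260), black (107,458), orange (338,437), gauge handle (665,353). Tray centre is about (0.536, 0.222) and the mat's (0.451, 0.210), so I'll drag about -85 mm in x.

>>> {"op": "apply_moves", "data": {"commands": [[[-1, 0.175, -0.168, 0, 0.0115], [-1, 0.175, -0.168, 0, 0.0115], [-1, 0.175, -0.168, 0, 0.0115], [-1, 0.175, -0.168, 0, 0.0115], [-1, 0.175, -0.168, 0, 0.0115], [-1, 0.175, -0.168, 0, 0.0115], [-1, 0.175, -0.168, 0, 0.0115], [-1, 0.175, -0.168, 0, 0.0115], [-1, 0.175, -0.168, 0, 0.0115], [-1, 0.175, -0.168, 0, 0.0115], [-1, 0.175, -0.168, 0, 0.0115], [-1, 0.175, -0.168, 0, 0.0115]]]}}

```text
t: 1.4
eef_pos: [0.6783, 0.2193, 0.2226]
ee_rot: [3.142, 0.0, 0.044]
force: [-0.6, 1.1, 0.4]
width: 0.0879
gripper_force: 0.0
```

>>> {"op": "apply_moves", "data": {"commands": [[[-1, 0, 0, -0.2, 0], [-1, 0, 0, -0.2, 0], [-1, 0, 0, -0.2, 0], [-1, 0, 0, -0.2, 0], [-1, 0, 0, -0.14, 0], [-1, 0, 0, 0, 0], [-1, -0.05, 0, 0, 0], [-1, -0.05, 0, 0, 0], [-1, -0.03, 0, 0, 0]]]}}

```text
t: 2.3
eef_pos: [0.6509, 0.2215, 0.037]
ee_rot: [-3.14, -0.003, 0.043]
force: [-0.5, 0.1, -0.2]
width: 0.0874
gripper_force: 0.0
```

```bash
python3 - <<'E'
from h import *
print(arm.get_state()['force'],arm.get_state()['eef_pos'])
i=grab('wrist')['image']; j=grab('side')['image']
cv2.imwrite('pics/hook.png',cv2.resize(np.hstack([i,j]),(800,300)))
E
```

```text
[-0.47036598  0.0614174  -0.22784878] [0.6508905  0.22154954 0.03699127]
```

View pics/hook.png

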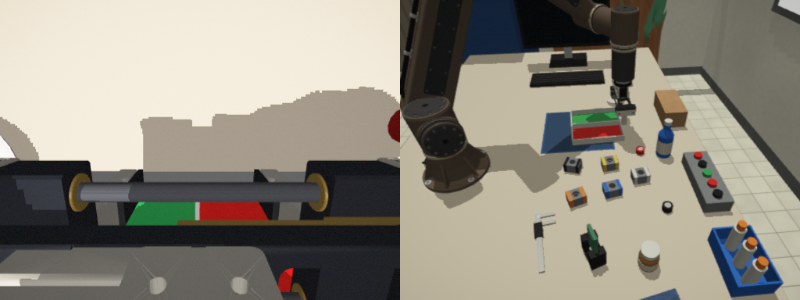

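The fingers are behind the far rim, which is at the lower centre of the wrist view, and nothing is in contact yet. Dragging now.

>>> {"op": "apply_moves", "data": {"commands": [[[-1, -0.05, 0, 0, 0], [-1, -0.05, 0, 0, 0], [-1, -0.05, 0, 0, 0], [-1, -0.05, 0, 0, 0], [-1, -0.05, 0, 0, 0], [-1, -0.05, 0, 0, 0], [-1, -0.05, 0, 0, 0], [-1, -0.03, 0, 0, 0], [-1, -0.02, 0, 0, 0], [-1, 0, 0, 0, 0]]]}}

```text
t: 3.4
eef_pos: [0.5708, 0.221, 0.0348]
ee_rot: [-3.142, -0.0, 0.043]
force: [0.3, 0.9, -0.0]
width: 0.0876
gripper_force: 0.0
```

```bash
cat >> h.py <<'E'
def big(m,lo=15):
    n,l,s,c=cv2.connectedComponentsWithStats(m.astype(np.uint8)); return [(s[i,4],c[i],l==i) for i in range(1,n) if s[i,4]>lo]
def rect(f,mask,z):
    w=ray(f,np.argwhere(mask)[:,::-1].astype(float),z)[:,:2]; return cv2.minAreaRect((w*1000).astype(np.float32))
def hsvxy(f):
    h=cv2.cvtColor(f['image'],cv2.COLOR_BGR2HSV).astype(int); X,Y=np.meshgrid(np.arange(512),np.arange(384))
    return h[...,0],h[...,1],h[...,2],X,Y
E
python3 - <<'E'
from h import *
print(arm.get_state()['force'])
f=grab('top','top2.png'); H,Sa,V,X,Y=hsvxy(f)
for n,m in [('green',(H>45)&(H<75)&(Sa>120)&(X<260)),('red',((H<6)|(H>174))&(Sa>150)&(X<240)&(X>160)&(Y>165))]:
    b=max(big(m),key=lambda t:t[0]); print(n,rect(f,b[2],.004))
E
```

```text
[ 0.27313021  0.86051634 -0.03599896]
green ((494.8260803222656, 278.3392028808594), (131.86279296875, 98.44245147705078), 2.586564779281616)
red ((538.3764038085938, 165.96466064453125), (207.9154052734375, 103.20075988769531), 1.2311848402023315)
```

```bash
python3 - <<'E'
from h import *
a=cv2.imread('pics/top2.png')[130:330,90:290]; b=grab('side')['image'][90:190,330-130:330+20] if 0 else grab('side')['image'][60:220,150:310]
cv2.imwrite('pics/drag.png',np.hstack([cv2.resize(a,(400,400)),cv2.resize(b,(400,400))]))
E
```

```text
(no output)
```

View pics/drag.png

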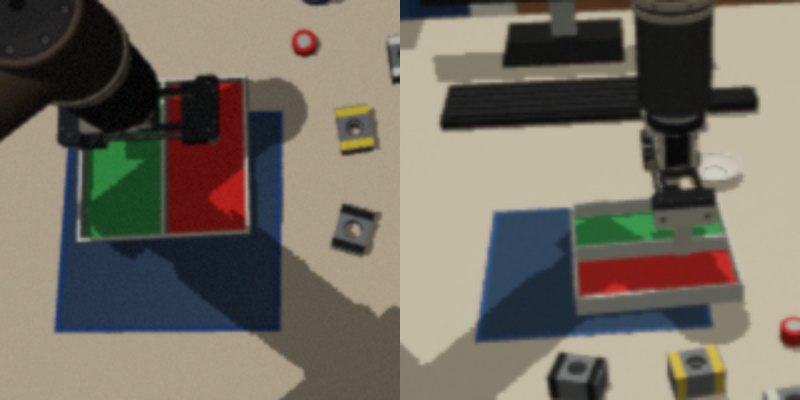

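```bash
python3 - <<'E'
from h import *
print(arm.tip_reach)
s=arm.get_state(); print(s['eef_pos'],s['ee_rot'],s['force'],s['q'])
e=s['eef_pos']
for n in ('top','side'):
    f=grab(n)
    print(n,proj(f,[e,e+[0,.05,0],e-[0,.05,0],[e[0],e[1],0.013],[.645,.108,.028],[.427,.108,.028],[.645,.336,.028]]).round(0).tolist())
cv2.imwrite('pics/z.png',cv2.resize(np.hstack([cv2.resize(grab('side')['image'][110:190,210:310],(500,400)),cv2.resize(grab('wrist')['image'],(300,400))]),(800,400)))
E
```

```text
0.022
[0.5713955  0.22102717 0.03474208] [-3.14149781e+00 -2.94568623e-04  4.29029666e-02] [-1.20590911 -0.34251133  1.13491254] [ 6.87576556e-01  4.35342388e-01 -3.49469738e-01  1.43089024e-04
 -7.85691764e-01  9.26021616e-01]
top [[170.0, 193.0], [152.0, 194.0], [189.0, 193.0], [172.0, 195.0], [213.0, 168.0], [211.0, 247.0], [131.0, 168.0]]
side [[261.0, 153.0], [259.0, 145.0], [262.0, 162.0], [261.0, 158.0], [286.0, 174.0], [218.0, 178.0], [278.0, 136.0]]
```

View pics/z.png

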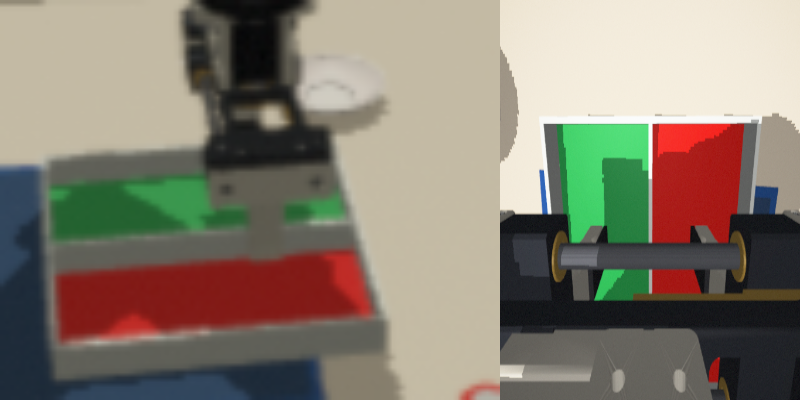

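The side view shows the fingertips end near crop (265,258), roughly 35–40 mm up. So they passed over the rim, and the tray hasn't moved. I'll go back behind the rim and measure the true tip height there.

>>> {"op": "apply_moves", "data": {"commands": [[[-1, 0, 0, 0.15, 0], [-1, 0, 0, 0.1, 0], [-1, 0.15, 0, 0, 0], [-1, 0.2, 0, 0, 0], [-1, 0.2, 0, 0, 0], [-1, 0, 0, -0.1, 0], [-1, 0, 0, -0.15, 0], [-1, 0, 0, 0, 0]]]}}

```text
t: 4.5
eef_pos: [0.6785, 0.2191, 0.0297]
ee_rot: [3.139, 0.007, 0.041]
force: [-1.0, -0.3, -0.4]
width: 0.0878
gripper_force: 0.0
```

```bash
python3 - <<'E'
from h import *
s=arm.get_state(); e=s['eef_pos']; print(e,s['force'])
f=grab('side')
P=[[e[0]+dx,e[1]-.065,z] for z in (.013,.03,.05) for dx in(-.01,.01)]
p=proj(f,P); print(p.round(1).tolist())
x0,y0=260,110
c=cv2.resize(f['image'][y0:y0+80,x0:x0+100],(800,640),interpolation=cv2.INTER_CUBIC)
for q in (p-[x0,y0])*8: cv2.circle(c,tuple(int(v) for v in q),5,(255,0,255),-1)
cv2.imwrite('pics/tip.png',c[:600])
E
```

```text
[0.6785086  0.21906623 0.02970748] [-0.98008821 -0.25747575 -0.37468366]
[[291.1, 168.3], [297.0, 167.9], [291.3, 164.2], [297.2, 163.8], [291.5, 159.3], [297.6, 158.9]]
```

View pics/tip.png

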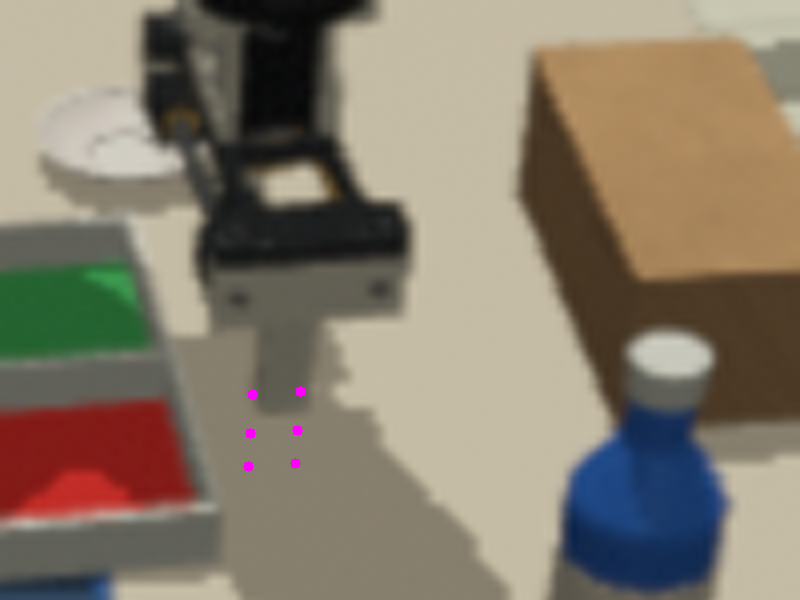

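The tip's lower edge is at crop row 410, against an expected 466 or so, so the tips are about 20–30 mm higher than reported. I'll lower carefully while watching the force.

>>> {"op": "apply_moves", "data": {"commands": [[[-1, 0, 0, -0.02, 0], [-1, 0, 0, -0.02, 0], [-1, 0, 0, -0.01, 0], [-1, 0, 0, 0, 0]]]}}

```text
t: 4.95
eef_pos: [0.6812, 0.2211, 0.0252]
ee_rot: [-3.141, -0.001, 0.043]
force: [0.7, -0.1, -1.0]
width: 0.088
gripper_force: 0.0
```

```bash
python3 - <<'E'
from h import *
s=arm.get_state(); e=s['eef_pos']; print(s['t'],e,s['force'],s['q'])
f=grab('side'); g=f['image'][140:175,285:305]
print(g[:, 8:12].mean((1,2)).round().astype(int).tolist())
print(arm.get_state()['eef_pos'])
E
```

```text
4.95 [0.68117492 0.22107776 0.02519969] [ 0.7403615  -0.06198229 -1.00497834] [ 5.84956056e-01  5.82979829e-01 -1.03644795e-01 -3.90023057e-06
 -8.83494233e-01  1.02876907e+00]
[33, 33, 23, 31, 62, 89, 92, 92, 92, 92, 92, 90, 86, 87, 88, 88, 88, 88, 88, 89, 90, 94, 105, 122, 124, 124, 124, 124, 124, 124, 124, 124, 124, 124, 124]
[0.68124776 0.22106065 0.02527248]
```

>>> {"op": "apply_moves", "data": {"commands": [[[-1, 0, 0, -0.015, 0], [-1, 0, 0, -0.015, 0], [-1, 0, 0, 0, 0]]]}}

```text
t: 5.3
eef_pos: [0.6808, 0.2207, 0.0181]
ee_rot: [3.141, 0.001, 0.043]
force: [0.2, -0.6, 0.3]
width: 0.0874
gripper_force: 0.0
```

```bash
python3 - <<'E'
from h import *
s=arm.get_state(); e=s['eef_pos']; print(s['t'],e,s['force'])
f=grab('side'); g=f['image'][140:175,285:305]
print(g[:, 8:12].mean((1,2)).round().astype(int).tolist())
E
```

```text
5.3 [0.68077079 0.22072549 0.01808607] [ 0.24098248 -0.64132532  0.33386706]
[31, 31, 34, 46, 27, 33, 64, 90, 92, 92, 92, 92, 92, 89, 87, 87, 88, 88, 88, 88, 89, 90, 91, 95, 108, 122, 124, 124, 124, 124, 124, 124, 124, 124, 124]
```

>>> {"op": "apply_moves", "data": {"commands": [[[-1, 0, 0, -0.01, 0], [-1, 0, 0, -0.01, 0], [-1, 0, 0, -0.01, 0], [-1, 0, 0, 0, 0]]]}}

```text
t: 5.75
eef_pos: [0.6809, 0.2208, 0.0122]
ee_rot: [3.141, 0.001, 0.043]
force: [-0.7, -0.8, -0.5]
width: 0.0878
gripper_force: 0.0
```

```bash
python3 - <<'E'
from h import *
s=arm.get_state(); e=s['eef_pos']; print(s['t'],e,s['force'])
f=grab('side'); g=f['image'][140:175,285:305]
print(g[:, 8:12].mean((1,2)).round().astype(int).tolist())
print(proj(f,[[.68,.177,0],[.68,.177,.02],[.68,.155,0],[.68,.155,.02]]).round(1).tolist())
E
```

```text
5.75 [0.68088473 0.22075475 0.01216962] [-0.69839449 -0.79085579 -0.50340795]
[73, 31, 31, 32, 35, 28, 24, 42, 83, 91, 92, 92, 92, 92, 91, 88, 87, 87, 88, 88, 89, 89, 89, 90, 93, 102, 122, 124, 124, 124, 124, 124, 124, 124, 124]
[[293.2, 167.1], [293.5, 162.4], [294.2, 171.0], [294.5, 166.3]]
```

>>> {"op": "apply_moves", "data": {"commands": [[[-1, 0, 0, -0.01, 0], [-1, 0, 0, -0.01, 0], [-1, 0, 0, 0, 0]]]}}

```text
t: 6.1
eef_pos: [0.6809, 0.2208, 0.0083]
ee_rot: [3.141, 0.001, 0.043]
force: [-1.0, 0.2, 0.2]
width: 0.0879
gripper_force: 0.0
```

>>> {"op": "apply_moves", "data": {"commands": [[[-1, 0, 0, -0.01, 0], [-1, 0, 0, -0.01, 0], [-1, 0, 0, 0, 0]]]}}

```text
t: 6.4
eef_pos: [0.6809, 0.2208, 0.0042]
ee_rot: [3.141, 0.001, 0.043]
force: [0.2, -0.0, 0.5]
width: 0.0873
gripper_force: 0.0
```

Still no contact with the bench at a reported z of 4 mm, so the tips really are about 2 cm higher than documented. That puts them well below the 28 mm rim now, so I'll drag.

>>> {"op": "apply_moves", "data": {"commands": [[[-1, -0.05, 0, 0, 0], [-1, -0.05, 0, 0, 0], [-1, -0.04, 0, 0, 0], [-1, -0.04, 0, 0, 0], [-1, -0.04, 0, 0, 0], [-1, -0.04, 0, 0, 0]]]}}

```text
t: 7.0
eef_pos: [0.6288, 0.2211, 0.005]
ee_rot: [-3.141, -0.001, 0.043]
force: [3.5, 0.5, -0.6]
width: 0.0875
gripper_force: 1.4
```

```bash
cat >> h.py <<'E'
def tray():
    f=grab('top'); H,Sa,V,X,Y=hsvxy(f)
    b=max(big(((H<6)|(H>174))&(Sa>150)&(X<240)&(X>160)&(Y>165)),key=lambda t:t[0]); return rect(f,b[2],.004)
E
python3 - <<'E'
from h import *
s=arm.get_state(); e=s['eef_pos']; print(s['t'],e,s['force'],s['ee_rot']); print(tray())
E
```

```text
7.0 [0.62884534 0.22113195 0.00500062] [ 3.50964443  0.53226683 -0.62037738] [-3.14117231e+00 -9.29523333e-04  4.29823041e-02]
((510.8307189941406, 165.1520233154297), (208.84559631347656, 101.54389953613281), 2.4252378940582275)
```

>>> {"op": "apply_moves", "data": {"commands": [[[-1, -0.04, 0, 0, 0], [-1, -0.05, 0, 0, 0], [-1, -0.05, 0, 0, 0], [-1, -0.05, 0, 0, 0], [-1, -0.05, 0, 0, 0], [-1, -0.03, 0, 0, 0], [-1, -0.015, 0, 0, 0], [-1, 0, 0, 0, 0], [-1, 0.05, 0, 0, 0], [-1, 0.05, 0, 0.05, 0], [-1, 0, 0, 0.25, 0], [-1, 0, 0, 0.25, 0]]]}}

```text
t: 8.25
eef_pos: [0.5915, 0.2197, 0.1137]
ee_rot: [3.138, 0.005, 0.042]
force: [-0.3, 0.3, 1.2]
width: 0.0874
gripper_force: 0.0
```

```bash
python3 - <<'E'
from h import *
s=arm.get_state(); e=s['eef_pos']; print(s['t'],e,s['force'],s['ee_rot']); print(tray())
E
```

```text
8.25 [0.59151272 0.219669   0.11372601] [-0.31751066  0.28968709  1.18110505] [3.13845906 0.00499094 0.04190463]
((452.7205505371094, 165.23037719726562), (209.1852569580078, 101.92465209960938), 2.4575042724609375)
```

The tray is home, with its centre at about (0.450, 0.222). Now over the gauge for a closer look.

>>> {"op": "apply_moves", "data": {"commands": [[[-1, -0.05, -0.22, 0.045, -0.034], [-1, -0.05, -0.22, 0.045, -0.034], [-1, -0.05, -0.22, 0.045, -0.034], [-1, -0.05, -0.22, 0.045, -0.034], [-1, -0.05, -0.22, 0.045, -0.034], [-1, -0.05, -0.22, 0.045, -0.034], [-1, -0.05, -0.22, 0.045, -0.034], [-1, -0.05, -0.22, 0.045, -0.034], [-1, -0.05, -0.22, 0.045, -0.034], [-1, -0.05, -0.22, 0.045, -0.034], [-1, -0.05, -0.22, 0.045, -0.034], [-1, -0.05, -0.22, 0.045, -0.034]]]}}

```text
t: 9.5
eef_pos: [0.4712, -0.3091, 0.2228]
ee_rot: [3.141, 0.001, -1.244]
force: [0.6, -0.4, 0.3]
width: 0.0873
gripper_force: 0.0
```

```bash
python3 - <<'E'
from h import *
s=arm.get_state(); print(s['eef_pos'],s['ee_rot'])
f=grab('wrist','wg.png'); R=cv2.Rodrigues(np.array(f['rvec'],float))[0]; print('cam',-R.T@np.array(f['tvec']).ravel(), R.round(2).tolist())
H,Sa,V,X,Y=hsvxy(f)
for a,c,m in big((H>55)&(H<90)&(Sa>60),100): print('gauge',a,c,ray(f,c,.116)[0],rect(f,m,.116))
for a,c,m in big((V<50),300): print('dark',a,c,rect(f,m,.062))
t=grab('top'); H,Sa,V,X,Y=hsvxy(t)
for a,c,m in big((H>55)&(H<90)&(Sa>60)&(X>370)&(Y>180),50): print('topgauge',a,c)
E
```

```text
[ 0.47123134 -0.30908624  0.22275617] [ 3.14077392e+00  1.07122448e-03 -1.24379716e+00]
cam [ 0.49200278 -0.37029191  0.38368531] [[-0.95, -0.32, 0.0], [-0.31, 0.92, 0.25], [-0.08, 0.23, -0.97]]
gauge 607 [258.54365733 102.29489292] [ 0.49325625 -0.38942428  0.116     ] ((493.0128173828125, -388.689453125), (10.316039085388184, 49.5332145690918), 19.28655433654785)
dark 1638 [256.67521368 104.92368742] ((492.96978759765625, -388.8194274902344), (41.58475112915039, 73.83467864990234), 19.91127586364746)
dark 479 [ 59.42379958 147.21085595] ((701.6130981445312, -268.2873840332031), (40.22750473022461, 28.05291748046875), 18.744468688964844)
dark 6944 [436.15697005 239.16186636] ((283.88287353515625, -286.2886047363281), (358.5145568847656, 116.99176025390625), 12.385968208312988)
dark 30339 [232.5856818  296.19328257] ((388.0594482421875, -150.9468994140625), (749.72412109375, 216.51577758789062), 10.097827911376953)
dark 344 [175.57848837 229.36918605] ((543.7809448242188, -217.865234375), (88.2601318359375, 25.509220123291016), 17.453781127929688)
dark 333 [345.05705706 269.25525526] ((315.5266418457031, -232.07156372070312), (20.08422088623047, 42.7652702331543), 48.926429748535156)
```

View pics/wg.png

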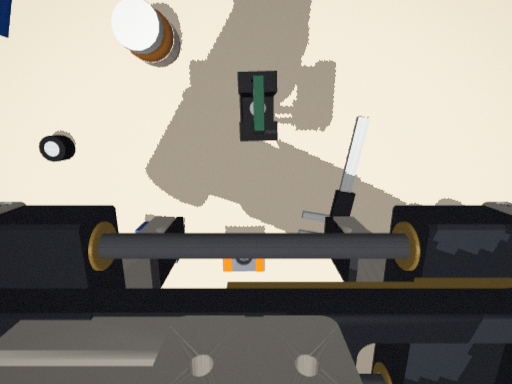

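The wrist view shows the holder at (257,105) with the green plate at (258,102). Its size of 10.3×49.5 mm at z=0.116 fits, giving gauge and holder at (0.493,-0.389), yaw 0.342. The open fingers swing on a linkage, which explains the short tips.

>>> {"op": "apply_moves", "data": {"commands": [[[-1, 0.055, -0.2, 0, 0.005], [-1, 0.055, -0.2, 0, 0], [-1, 0, 0, -0.16, 0], [-1, 0, 0, -0.16, 0], [-1, 0, 0, -0.16, 0], [-1, 0, 0, -0.16, 0], [-1, 0, 0, 0, 0]]]}}

```text
t: 10.3
eef_pos: [0.491, -0.3855, 0.0894]
ee_rot: [3.135, 0.007, -1.224]
force: [0.5, 0.3, 0.2]
width: 0.0881
gripper_force: 0.0
```

>>> {"op": "apply_moves", "data": {"commands": [[[1, 0, 0, 0, 0], [1, 0, 0, 0, 0], [1, 0, 0, 0, 0], [1, 0, 0, 0, 0], [1, 0, 0, 0, 0], [1, 0, 0, 0, 0], [1, 0, 0, 0, 0], [1, 0, 0, 0, 0]]], "force": 30}}

```text
t: 11.1
eef_pos: [0.4941, -0.3871, 0.0947]
ee_rot: [3.142, -0.0, -1.223]
force: [0.1, 1.0, 0.1]
width: 0.0292
gripper_force: 0.0
```

>>> {"op": "apply_moves", "data": {"commands": [[[1, 0, 0, 0, 0], [1, 0, 0, 0, 0], [1, 0, 0, 0, 0], [1, 0, 0, 0, 0], [1, 0, 0, 0, 0], [1, 0, 0, 0, 0]]]}}

```text
t: 11.7
eef_pos: [0.4941, -0.3871, 0.0946]
ee_rot: [3.142, 0.0, -1.223]
force: [0.3, 0.4, -0.8]
width: 0.0096
gripper_force: 30.0
```

```bash
python3 - <<'E'
from h import *
s=arm.get_state(); print(s['eef_pos'],s['ee_rot'],s['width'],s['gripper_force'],s['force'])
# white block by darkness bands / refine others from side+top
f=viewer.grab_frame('top'); H,Sa,V,X,Y=hsvxy(f)
for c in [(.69,-.11)]:
    p=proj(f,[[c[0],c[1],.036]])[0].astype(int); print(p)
g=f['image'][130:185,270:315]; cv2.imwrite('pics/w.png',cv2.resize(g,None,fx=8,fy=8))
h=V[140:172,280:306]; print(np.percentile(h,[5,25,50,75,95])); 
m=(V>150)&(Sa<45)&(X>275)&(X<310)&(Y>135)&(Y<180); print([(a,c,ray(f,c,.036)[0,:2]) for a,c,_ in big(m,8)])
for y in range(144,172): print(y,V[y,284:304].tolist(),Sa[y,292]) if y%3==0 else 0
E
```

```text
[ 0.49410404 -0.38708439  0.09457596] [ 3.14153847e+00  1.13778638e-04 -1.22336011e+00] 0.00959490353997021 29.971834123134613 [ 0.30672042  0.37027477 -0.78376478]
[291 150]
[ 44. 106. 178. 190. 197.]
[(np.int32(85), array([291.58823529, 148.51764706]), array([ 0.69659632, -0.11023771])), (np.int32(64), array([294.1875 , 164.46875]), array([ 0.6505017 , -0.11627631]))]
144 [189, 193, 191, 191, 191, 190, 192, 189, 191, 190, 187, 193, 192, 192, 189, 190, 189, 192, 190, 192] 51
147 [176, 178, 179, 166, 160, 161, 167, 159, 163, 162, 169, 169, 175, 186, 195, 193, 192, 192, 193, 189] 17
150 [163, 195, 199, 197, 198, 199, 194, 193, 185, 188, 184, 183, 181, 180, 174, 153, 128, 121, 146, 185] 14
153 [86, 102, 105, 104, 103, 103, 89, 74, 65, 61, 72, 84, 93, 99, 102, 103, 97, 110, 136, 187] 12
156 [66, 80, 102, 100, 87, 50, 40, 37, 36, 40, 37, 34, 44, 78, 100, 97, 102, 107, 115, 146] 28
159 [102, 73, 96, 102, 93, 91, 109, 135, 184, 188, 184, 157, 82, 89, 101, 99, 104, 103, 110, 138] 50
162 [139, 69, 89, 103, 109, 108, 111, 121, 121, 126, 131, 132, 133, 142, 152, 156, 164, 158, 133, 120] 4
165 [169, 115, 158, 199, 198, 199, 201, 199, 196, 199, 200, 200, 198, 195, 191, 186, 188, 185, 163, 117] 14
168 [175, 122, 83, 87, 76, 70, 61, 58, 49, 45, 41, 33, 31, 30, 30, 29, 30, 53, 92, 110] 0
171 [191, 167, 90, 74, 100, 101, 103, 106, 120, 130, 140, 150, 166, 183, 184, 182, 187, 187, 189, 187] 49
```

Gauge gripped: width 9.6 mm at 30 N. Lifting and moving so the wrist camera sees the blocks.

>>> {"op": "apply_moves", "data": {"commands": [[[1, 0, 0, 0.2, 0], [1, 0, 0, 0.2, 0], [1, 0, 0, 0.2, 0], [1, 0.03, 0.2, 0, 0], [1, 0.03, 0.2, 0, 0], [1, 0.03, 0.2, 0, 0], [1, 0.03, 0.2, 0, 0], [1, 0.03, 0.2, 0, 0], [1, 0.03, 0.2, 0, 0], [1, 0.03, 0.2, 0, 0], [1, 0.03, 0.1, 0, 0], [1, 0, 0, 0, 0]]]}}

```text
t: 12.95
eef_pos: [0.5426, -0.0846, 0.2146]
ee_rot: [-3.141, 0.0, -1.22]
force: [-0.9, -0.2, -1.7]
width: 0.0097
gripper_force: 30.0
```

```bash
cat >> h.py <<'E'
def masks(f):
    H,S,V,X,Y=hsvxy(f)
    return dict(blue=(H>100)&(H<125)&(S>150),yellow=(H>20)&(H<35)&(S>150),orange=(H>5)&(H<19)&(S>150),black=(V<50),white=(V>150)&(S<45))
C=dict(blue=(.5663,-.1640),yellow=(.5703,-.0406),orange=(.4449,-.1882),black=(.4329,-.0375),white=(.6736,-.1133))
def block(f,n,c=None,r=.04,z=.036):
    "band pair near the expected centre c: mid, yaw(rad), spacing"
    c=C[n] if c is None else c; H,W=f['image'].shape[:2]
    p=proj(f,[[*c,z]])[0]; m=masks(f)[n]
    X,Y=np.meshgrid(np.arange(W),np.arange(H)); w=ray(f,np.c_[X.ravel(),Y.ravel()],z)[:,:2]
    m=m&((np.hypot(w[:,0]-c[0],w[:,1]-c[1])<r).reshape(H,W))
    b=sorted(big(m,8),key=lambda t:-t[0])[:3]
    return [(int(a),ray(f,q,z)[0,:2].round(4).tolist(), np.round(rect(f,k,z)[1],0).tolist()) for a,q,k in b],p.round(0).tolist()
E
python3 - <<'E'
from h import *
s=arm.get_state(); print(s['eef_pos'],s['ee_rot'],s['width'])
f=grab('wrist','w2.png')
for n in C: print(n,*block(f,n))
E
```

```text
[ 0.54261244 -0.08457593  0.21457327] [-3.14127292e+00  3.43875516e-04 -1.22028944e+00] 0.009703690540397625
blue [(335, [0.5894, -0.1622], [10.0, 43.0]), (326, [0.5455, -0.1717], [11.0, 43.0])] [258.0, 107.0]
yellow [(276, [0.5496, -0.0478], [11.0, 50.0]), (265, [0.5938, -0.0454], [12.0, 44.0])] [222.0, 199.0]
orange [(340, [0.4677, -0.1836], [11.0, 44.0]), (333, [0.4254, -0.1985], [11.0, 43.0])] [358.0, 123.0]
black [(2565, [0.4332, -0.0385], [79.0, 78.0])] [318.0, 235.0]
white [(3075, [0.6766, -0.1141], [72.0, 80.0]), (15, [0.6347, -0.118], [1.0, 15.0])] [160.0, 116.0]
```

View pics/w2.png

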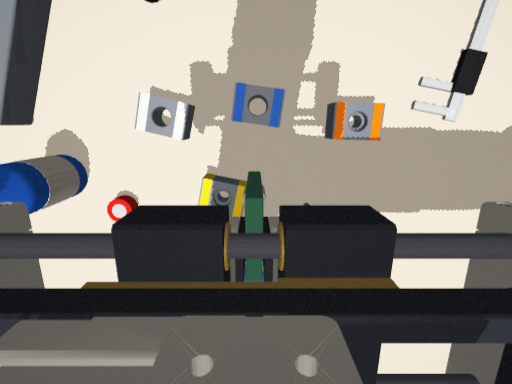

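The wrist view shows blue (258,106), orange (357,121), white (165,116) and yellow (223,195), plus the plate edge at (255,172). Blue comes out at (0.5675,-0.167) with the same bias as the gauge measurement. Moving above its bore.

>>> {"op": "apply_moves", "data": {"commands": [[[1, 0.063, -0.2, 0, 0], [1, 0.064, -0.204, 0, 0], [1, 0, 0, -0.2, 0], [1, 0, 0, -0.2, 0], [1, 0, 0, 0, 0], [1, 0, 0, 0, 0]]]}}

```text
t: 13.6
eef_pos: [0.5671, -0.1687, 0.135]
ee_rot: [3.14, -0.0, -1.224]
force: [-0.4, 1.0, -1.1]
width: 0.01
gripper_force: 30.0
```

```bash
python3 - <<'E'
from h import *
s=arm.get_state(); e=s['eef_pos'];print(e,s['ee_rot'],s['width'],s['force'])
f=grab('side'); w=grab('wrist'); t=grab('top')
p=proj(f,[[.5675,-.1655,.036]])[0].astype(int)
H,S,V,X,Y=hsvxy(f); m=(H>55)&(H<90)&(S>50)&(abs(X-p[0])<40)&(Y<p[1])
print(p,[(a,c) for a,c,_ in big(m,20)])
g=f['image'][p[1]-45:p[1]+30,p[0]-50:p[0]+50]
cv2.imwrite('pics/b1.png',np.hstack([cv2.resize(g,(400,300),interpolation=cv2.INTER_CUBIC),cv2.resize(w['image'],(400,300))]))
E
```

```text
[ 0.56713169 -0.16873598  0.13500362] [ 3.13980854e+00 -1.24552887e-06 -1.22374445e+00] 0.009984802481969993 [-0.37112534  0.95600585 -1.07158798]
[270 236] [(np.int32(65), array([302.58461538,  44.61538462])), (np.int32(283), array([242.45936396, 149.93992933])), (np.int32(225), array([272.54666667, 217.07111111]))]
```

View pics/b1.png

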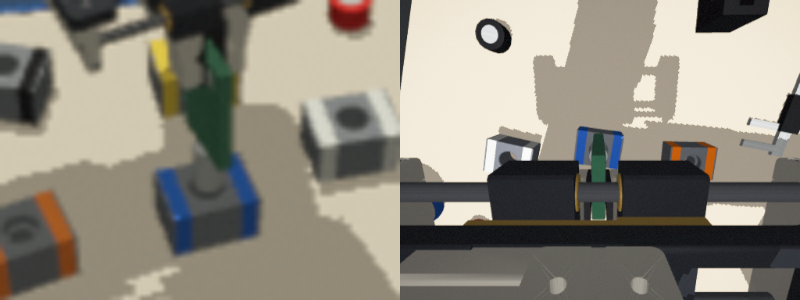

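>>> {"op": "apply_moves", "data": {"commands": [[[1, 0.004, 0.015, 0, 0], [1, 0, 0, 0, 0], [1, 0, 0, -0.02, 0], [1, 0, 0, -0.02, 0], [1, 0, 0, -0.02, 0], [1, 0, 0, 0, 0]]]}}

```text
t: 14.35
eef_pos: [0.5677, -0.1649, 0.1217]
ee_rot: [3.14, 0.001, -1.223]
force: [-0.1, 0.4, -1.5]
width: 0.0099
gripper_force: 30.0
```

>>> {"op": "apply_moves", "data": {"commands": [[[1, 0, 0, -0.015, 0], [1, 0, 0, -0.015, 0], [1, 0, 0, -0.015, 0], [1, 0, 0, 0, 0]]]}}

```text
t: 14.75
eef_pos: [0.5681, -0.1649, 0.1131]
ee_rot: [3.141, 0.0, -1.223]
force: [-0.9, 0.0, -1.6]
width: 0.0098
gripper_force: 30.0
```

>>> {"op": "apply_moves", "data": {"commands": [[[1, 0, 0, -0.03, 0], [1, 0, 0, -0.03, 0], [1, 0, 0, -0.02, 0], [1, 0, 0, 0, 0]]]}}

```text
t: 15.15
eef_pos: [0.568, -0.1649, 0.0968]
ee_rot: [3.141, 0.0, -1.223]
force: [0.1, 0.4, -1.6]
width: 0.0098
gripper_force: 30.0
```

>>> {"op": "apply_moves", "data": {"commands": [[[1, 0, 0, -0.008, 0], [1, 0, 0, -0.008, 0], [1, 0, 0, 0, 0]]]}}

```text
t: 15.45
eef_pos: [0.5683, -0.1649, 0.0944]
ee_rot: [3.142, 0.0, -1.223]
force: [0.7, -0.3, -1.7]
width: 0.0101
gripper_force: 30.0
```

Blue: the pin goes in fully (tip at about 2 mm), so it belongs in green. Next yellow, with a wrist look first.

>>> {"op": "apply_moves", "data": {"commands": [[[1, 0, 0, 0.2, 0], [1, 0, 0, 0.25, 0], [1, 0, 0, 0.1, 0], [1, -0.02, 0.2, 0, 0], [1, -0.02, 0.2, 0, 0], [1, -0.02, 0.2, 0, 0], [1, -0.02, 0.2, 0, 0], [1, -0.01, 0.2, 0, 0], [1, 0, 0, 0, 0], [1, 0, 0, 0, 0]]]}}

```text
t: 16.45
eef_pos: [0.5503, 0.0361, 0.2047]
ee_rot: [-3.141, 0.0, -1.221]
force: [-0.5, 0.1, -1.5]
width: 0.0097
gripper_force: 30.0
```

```bash
cat >> h.py <<'E'
def look(*names):
    s=arm.get_state(); e=s['eef_pos']; print(s['t'],e.round(4),s['ee_rot'][2].round(3),s['width'],s['force'].round(1))
    f=grab('wrist'); t=grab('top')
    for n in names: print(n,'W',block(f,n)); print(n,'T',block(t,n))
    return f,t
E
python3 - <<'E'
from h import *
look('yellow','black','blue','white')
E
```

```text
16.45 [0.5503 0.0361 0.2047] -1.221 0.009739128740068687 [-0.5  0.1 -1.5]
yellow W ([(355, [0.5931, -0.0382], [11.0, 43.0]), (345, [0.5487, -0.0444], [10.0, 43.0])], [260.0, 110.0])
yellow T ([(57, [0.5927, -0.0376], [10.0, 42.0]), (52, [0.5484, -0.0458], [10.0, 36.0])], [267.0, 193.0])
black W ([(302, [0.4131, -0.0302], [49.0, 18.0]), (292, [0.4563, -0.041], [46.0, 12.0])], [365.0, 153.0])
black T ([(68, [0.4116, -0.0296], [41.0, 11.0]), (61, [0.4547, -0.0418], [40.0, 11.0])], [266.0, 244.0])
blue W ([(335, [0.5413, -0.1551], [13.0, 34.0]), (270, [0.5838, -0.1426], [11.0, 27.0])], [304.0, -2.0])
blue T ([(66, [0.5428, -0.1691], [11.0, 45.0]), (56, [0.5864, -0.1587], [10.0, 45.0])], [313.0, 194.0])
white W ([(2114, [0.6736, -0.101], [73.0, 49.0]), (84, [0.6365, -0.1199], [4.0, 32.0])], [193.0, 10.0])
white T ([(101, [0.6969, -0.11], [18.0, 49.0]), (74, [0.6507, -0.1155], [12.0, 45.0])], [293.0, 156.0])
```

>>> {"op": "apply_moves", "data": {"commands": [[[1, 0.053, -0.19, 0, 0], [1, 0.053, -0.187, 0, 0], [1, 0, 0, -0.2, 0], [1, 0, 0, -0.14, 0], [1, 0, 0, 0, 0], [1, 0, 0, 0, 0]]]}}

```text
t: 17.15
eef_pos: [0.5717, -0.0414, 0.1369]
ee_rot: [3.141, -0.001, -1.224]
force: [0.6, 0.4, 0.3]
width: 0.0096
gripper_force: 30.0
```

>>> {"op": "apply_moves", "data": {"commands": [[[1, 0, 0, -0.02, 0], [1, 0, 0, -0.02, 0], [1, 0, 0, -0.02, 0], [1, 0, 0, 0, 0]]]}}

```text
t: 17.55
eef_pos: [0.5714, -0.04, 0.1245]
ee_rot: [-3.141, 0.0, -1.223]
force: [-0.2, 0.7, -1.3]
width: 0.0097
gripper_force: 30.0
```

Tip at about 32 mm, inside the counterbore with no force. Going on down.

>>> {"op": "apply_moves", "data": {"commands": [[[1, 0, 0, -0.015, 0], [1, 0, 0, -0.015, 0], [1, 0, 0, 0, 0], [1, 0, 0, 0, 0]]]}}

```text
t: 17.95
eef_pos: [0.5714, -0.0403, 0.1182]
ee_rot: [3.141, 0.0, -1.223]
force: [-0.3, 0.4, -1.6]
width: 0.0097
gripper_force: 30.0
```

>>> {"op": "apply_moves", "data": {"commands": [[[1, 0, 0, -0.01, 0], [1, 0, 0, -0.01, 0], [1, 0, 0, 0, 0], [1, 0, 0, 0, 0]]]}}

```text
t: 18.35
eef_pos: [0.5729, -0.0405, 0.1171]
ee_rot: [-3.139, -0.002, -1.222]
force: [-4.8, 2.6, 16.1]
width: 0.01
gripper_force: 30.1
```

Yellow: the pin stops at about 10 mm with a 16 N reaction, so it belongs in red. Next black.

>>> {"op": "apply_moves", "data": {"commands": [[[1, 0, 0, 0.2, 0], [1, 0, 0, 0.25, 0], [1, -0.2, 0.105, 0, 0], [1, -0.2, 0.105, 0, 0], [1, -0.2, 0.105, 0, 0], [1, -0.2, 0.105, 0, 0], [1, 0, 0, 0, 0], [1, 0, 0, 0, 0]]]}}

```text
t: 19.15
eef_pos: [0.4115, 0.0444, 0.2054]
ee_rot: [-3.139, 0.0, -1.221]
force: [0.5, 0.2, -1.5]
width: 0.0098
gripper_force: 30.0
```

```bash
python3 - <<'E'
from h import *
f,t=look('black','orange')
cv2.imwrite('pics/wk.png',f['image'])
E
```

```text
19.15 [0.4115 0.0444 0.2054] -1.221 0.009771077942174381 [ 0.5  0.2 -1.5]
black W ([(307, [0.4552, -0.044], [42.0, 9.0]), (296, [0.4122, -0.031], [42.0, 9.0])], [261.0, 105.0])
black T ([(86, [0.4118, -0.0299], [42.0, 14.0]), (80, [0.4548, -0.0426], [43.0, 13.0]), (13, [0.4425, -0.0375], [21.0, 9.0])], [266.0, 244.0])
orange W ([], [301.0, -42.0])
orange T ([(76, [0.4236, -0.1951], [10.0, 49.0]), (75, [0.4662, -0.1809], [11.0, 49.0])], [324.0, 239.0])
```

>>> {"op": "apply_moves", "data": {"commands": [[[1, 0.057, -0.2, 0, 0], [1, 0.057, -0.198, 0, 0], [1, 0, 0, -0.2, 0], [1, 0, 0, -0.15, 0], [1, 0, 0, 0, 0], [1, 0, 0, 0, 0], [1, 0, 0, 0, 0]]]}}

```text
t: 19.95
eef_pos: [0.4358, -0.0358, 0.1359]
ee_rot: [-3.14, -0.001, -1.223]
force: [0.9, -0.5, -1.3]
width: 0.0098
gripper_force: 30.0
```

>>> {"op": "apply_moves", "data": {"commands": [[[1, 0, 0, -0.02, 0], [1, 0, 0, -0.02, 0], [1, 0, 0, -0.02, 0], [1, 0, 0, 0, 0], [1, 0, 0, 0, 0]]]}}

```text
t: 20.45
eef_pos: [0.4342, -0.0358, 0.1224]
ee_rot: [3.141, 0.0, -1.223]
force: [-0.7, 0.0, -2.7]
width: 0.0103
gripper_force: 30.0
```

>>> {"op": "apply_moves", "data": {"commands": [[[1, 0, 0, -0.015, 0], [1, 0, 0, -0.015, 0], [1, 0, 0, -0.01, 0], [1, 0, 0, 0, 0], [1, 0, 0, 0, 0]]]}}

```text
t: 20.95
eef_pos: [0.4343, -0.036, 0.1144]
ee_rot: [3.141, -0.0, -1.223]
force: [-0.5, 0.1, -2.0]
width: 0.0098
gripper_force: 30.0
```

>>> {"op": "apply_moves", "data": {"commands": [[[1, 0, 0, -0.01, 0], [1, 0, 0, -0.01, 0], [1, 0, 0, 0, 0]]]}}

```text
t: 21.25
eef_pos: [0.4342, -0.0359, 0.1102]
ee_rot: [3.141, 0.0, -1.223]
force: [-0.1, 0.3, -2.2]
width: 0.0099
gripper_force: 30.0
```

Passed the ledge depth freely. Continuing to the bottom.

>>> {"op": "apply_moves", "data": {"commands": [[[1, 0, 0, -0.03, 0], [1, 0, 0, -0.025, 0], [1, 0, 0, -0.015, 0], [1, 0, 0, -0.007, 0], [1, 0, 0, 0, 0], [1, 0, 0, 0, 0]]]}}

```text
t: 21.85
eef_pos: [0.4344, -0.0359, 0.0951]
ee_rot: [3.142, -0.0, -1.223]
force: [-0.5, -0.5, -1.4]
width: 0.0099
gripper_force: 30.0
```

>>> {"op": "apply_moves", "data": {"commands": [[[1, 0, 0, 0.2, 0], [1, 0, 0, 0.25, 0], [1, 0, 0, 0.1, 0], [1, 0.2, 0, 0, 0], [1, 0.2, 0, 0, 0], [1, 0.2, 0, 0, 0], [1, 0.2, 0, 0, 0], [1, 0.2, 0, 0, 0], [1, 0.1, 0, 0, 0], [1, 0, 0, 0, 0], [1, 0, 0, 0, 0]]]}}

```text
t: 22.95
eef_pos: [0.654, -0.036, 0.2042]
ee_rot: [3.14, 0.0, -1.224]
force: [-0.1, -1.4, -1.5]
width: 0.0099
gripper_force: 30.0
```

```bash
python3 - <<'E'
from h import *
f,t=look('white','blue','yellow')
e=arm.get_state()['eef_pos']
m=masks(f)['white']; X,Y=np.meshgrid(np.arange(512),np.arange(384))
H,S,V,_,_=hsvxy(f)
p=proj(f,[[*C['white'],.036]])[0]; x,y=p.astype(int); print(p)
for th in (200,225,240): print([(a,c.round(1).tolist(),ray(f,c,.036)[0,:2].round(4)) for a,c,_ in big((V>th)&(S<25)&(abs(X-x)<50)&(abs(Y-y)<45),30)])
# bore (dark round) in wrist
print('bore',[(a,c.round(1).tolist(),ray(f,c,.036)[0,:2].round(4)) for a,c,_ in big((V<75)&(abs(X-x)<35)&(abs(Y-y)<35),20)])
cv2.imwrite('pics/ww.png',cv2.resize(f['image'][max(y-60,0):y+60,x-80:x+80],(640,480)))
E
```

```text
22.95 [ 0.654  -0.036   0.2042] -1.224 0.009885057438672809 [-0.1 -1.4 -1.5]
white W ([(2554, [0.6745, -0.1147], [80.0, 79.0]), (220, [0.6734, -0.1122], [18.0, 19.0])], [260.0, 110.0])
white T ([], [293.0, 156.0])
blue W ([(379, [0.588, -0.1613], [13.0, 46.0]), (379, [0.5441, -0.1713], [11.0, 44.0])], [362.0, 100.0])
blue T ([(64, [0.5425, -0.1688], [10.0, 45.0]), (53, [0.5867, -0.1589], [9.0, 44.0])], [313.0, 194.0])
yellow W ([(307, [0.5944, -0.0419], [11.0, 46.0]), (244, [0.5509, -0.0527], [17.0, 38.0])], [317.0, 195.0])
yellow T ([(61, [0.5481, -0.0442], [10.0, 42.0]), (55, [0.593, -0.0375], [9.0, 42.0])], [267.0, 193.0])
[259.96608169 109.66948106]
[(np.int32(107), [217.2, 68.4], array([ 0.7343, -0.1387])), (np.int32(174), [305.0, 97.1], array([ 0.6295, -0.1441])), (np.int32(316), [215.9, 141.2], array([ 0.7107, -0.0613])), (np.int32(59), [304.1, 131.3], array([ 0.6157, -0.108 ]))]
[(np.int32(107), [217.2, 68.4], array([ 0.7343, -0.1387])), (np.int32(174), [305.0, 97.1], array([ 0.6295, -0.1441])), (np.int32(316), [215.9, 141.2], array([ 0.7107, -0.0613])), (np.int32(59), [304.1, 131.3], array([ 0.6157, -0.108 ]))]
[(np.int32(107), [217.2, 68.4], array([ 0.7343, -0.1387])), (np.int32(174), [305.0, 97.1], array([ 0.6295, -0.1441])), (np.int32(316), [215.9, 141.2], array([ 0.7107, -0.0613])), (np.int32(59), [304.1, 131.3], array([ 0.6157, -0.108 ]))]
bore [(np.int32(40), [264.4, 103.6], array([ 0.6711, -0.1213]))]
```

View pics/ww.png

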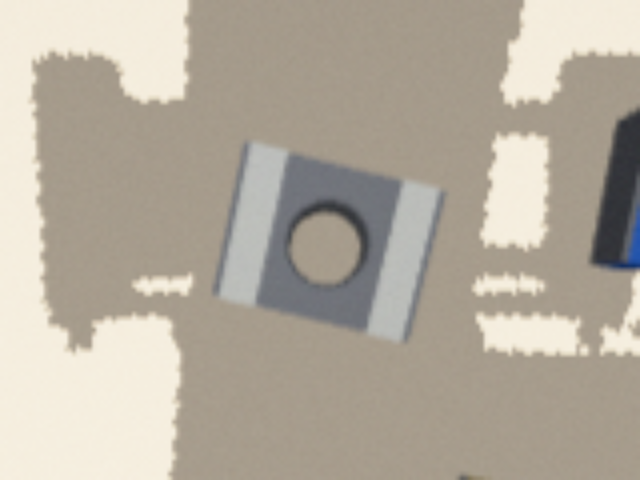

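White bore seen at crop (327,244), which gives (0.6725,-0.1137). Black went in fully, so it belongs in green. Trying white.

>>> {"op": "apply_moves", "data": {"commands": [[[1, 0.048, -0.19, 0, 0], [1, 0.047, -0.188, 0, 0], [1, 0, 0, -0.2, 0], [1, 0, 0, -0.14, 0], [1, 0, 0, 0, 0], [1, 0, 0, 0, 0], [1, 0, 0, 0, 0]]]}}

```text
t: 23.75
eef_pos: [0.6745, -0.1113, 0.1397]
ee_rot: [-3.138, -0.002, -1.222]
force: [-0.5, -0.7, -1.3]
width: 0.0101
gripper_force: 30.0
```

>>> {"op": "apply_moves", "data": {"commands": [[[1, 0, 0, -0.02, 0], [1, 0, 0, -0.02, 0], [1, 0, 0, -0.02, 0], [1, 0, 0, 0, 0], [1, 0, 0, 0, 0]]]}}

```text
t: 24.25
eef_pos: [0.6732, -0.1115, 0.1248]
ee_rot: [3.141, 0.0, -1.223]
force: [-0.5, 0.6, -1.0]
width: 0.0095
gripper_force: 30.0
```

>>> {"op": "apply_moves", "data": {"commands": [[[1, 0, 0, -0.02, 0], [1, 0, 0, -0.015, 0], [1, 0, 0, 0, 0]]]}}

```text
t: 24.55
eef_pos: [0.673, -0.1116, 0.1173]
ee_rot: [3.141, 0.0, -1.223]
force: [-0.6, 0.5, -2.3]
width: 0.0097
gripper_force: 30.0
```

>>> {"op": "apply_moves", "data": {"commands": [[[1, 0, 0, -0.01, 0], [1, 0, 0, -0.01, 0], [1, 0, 0, 0, 0], [1, 0, 0, 0, 0]]]}}

```text
t: 24.95
eef_pos: [0.6733, -0.1115, 0.114]
ee_rot: [3.141, 0.0, -1.223]
force: [-1.5, 0.5, -1.7]
width: 0.0098
gripper_force: 30.0
```

>>> {"op": "apply_moves", "data": {"commands": [[[1, 0, 0, -0.03, 0], [1, 0, 0, -0.03, 0], [1, 0, 0, -0.02, 0], [1, 0, 0, -0.01, 0], [1, 0, 0, 0, 0], [1, 0, 0, 0, 0]]]}}

```text
t: 25.55
eef_pos: [0.6735, -0.1116, 0.0961]
ee_rot: [-3.142, -0.0, -1.223]
force: [-0.6, -0.6, -1.2]
width: 0.0098
gripper_force: 30.0
```

>>> {"op": "apply_moves", "data": {"commands": [[[1, 0, 0, 0.2, 0], [1, 0, 0, 0.25, 0], [1, 0, 0, 0.1, 0], [1, -0.2, 0, 0, 0], [1, -0.2, 0, 0, 0], [1, -0.2, 0, 0, 0], [1, -0.2, 0, 0, 0], [1, -0.2, 0, 0, 0], [1, -0.2, 0, 0, 0], [1, -0.05, 0, 0, 0], [1, 0, 0, 0, 0], [1, 0, 0, 0, 0]]]}}

```text
t: 26.75
eef_pos: [0.4244, -0.1114, 0.2069]
ee_rot: [-3.139, -0.001, -1.223]
force: [0.8, 0.1, -1.5]
width: 0.0099
gripper_force: 30.0
```

```bash
python3 - <<'E'
from h import *
f,t=look('orange','blue','black')
E
```

```text
26.75 [ 0.4244 -0.1114  0.2069] -1.223 0.009850282645990383 [ 0.8  0.1 -1.5]
orange W ([(354, [0.4249, -0.198], [11.0, 43.0]), (353, [0.4678, -0.1837], [10.0, 43.0])], [260.0, 110.0])
orange T ([], [324.0, 239.0])
blue W ([(370, [0.5876, -0.1624], [11.0, 43.0]), (359, [0.5436, -0.1719], [11.0, 43.0])], [154.0, 93.0])
blue T ([], [313.0, 194.0])
black W ([(1165, [0.4513, -0.0337], [38.0, 79.0]), (129, [0.4166, -0.0411], [25.0, 26.0]), (12, [0.3988, -0.0376], [9.0, 1.0])], [228.0, 226.0])
black T ([], [266.0, 244.0])
```

White goes in fully, so it belongs in green. Now orange.

>>> {"op": "apply_moves", "data": {"commands": [[[1, 0.056, -0.194, 0, 0], [1, 0.056, -0.193, 0, 0], [1, 0, 0, -0.2, 0], [1, 0, 0, -0.15, 0], [1, 0, 0, 0, 0], [1, 0, 0, 0, 0], [1, 0, 0, 0, 0]]]}}

```text
t: 27.55
eef_pos: [0.4474, -0.189, 0.1376]
ee_rot: [-3.14, -0.001, -1.222]
force: [-0.8, 0.2, -1.5]
width: 0.0098
gripper_force: 30.0
```

>>> {"op": "apply_moves", "data": {"commands": [[[1, 0, 0, -0.02, 0], [1, 0, 0, -0.02, 0], [1, 0, 0, -0.02, 0], [1, 0, 0, 0, 0], [1, 0, 0, 0, 0]]]}}

```text
t: 28.05
eef_pos: [0.4455, -0.1888, 0.124]
ee_rot: [3.141, 0.0, -1.223]
force: [-0.7, 0.9, -1.7]
width: 0.0098
gripper_force: 30.0
```

>>> {"op": "apply_moves", "data": {"commands": [[[1, 0, 0, -0.02, 0], [1, 0, 0, -0.01, 0], [1, 0, 0, 0, 0]]]}}

```text
t: 28.35
eef_pos: [0.4456, -0.1889, 0.1177]
ee_rot: [3.141, 0.0, -1.223]
force: [0.3, 0.1, -1.1]
width: 0.01
gripper_force: 30.0
```

>>> {"op": "apply_moves", "data": {"commands": [[[1, 0, 0, -0.01, 0], [1, 0, 0, -0.005, 0], [1, 0, 0, 0, 0], [1, 0, 0, 0, 0]]]}}

```text
t: 28.75
eef_pos: [0.4468, -0.1894, 0.117]
ee_rot: [-3.14, -0.002, -1.222]
force: [-2.8, 3.0, 17.0]
width: 0.0099
gripper_force: 30.1
```

Orange stops short, so it belongs in red. Returning the gauge to its holder.

>>> {"op": "apply_moves", "data": {"commands": [[[1, 0, 0, 0.2, 0], [1, 0, 0, 0.22, 0], [1, 0.06, -0.2, 0, 0], [1, 0.06, -0.2, 0, 0], [1, 0.06, -0.2, 0, 0], [1, 0.06, -0.2, 0, 0], [1, 0, -0.19, 0, 0], [1, 0, 0, 0, 0], [1, 0, 0, 0, 0], [1, 0, 0, 0, 0]]]}}

```text
t: 29.75
eef_pos: [0.4935, -0.3866, 0.1988]
ee_rot: [3.141, 0.0, -1.223]
force: [0.3, 0.4, -1.3]
width: 0.0092
gripper_force: 30.0
```

```bash
python3 - <<'E'
from h import *
s=arm.get_state(); print(s['eef_pos'],s['ee_rot'],s['width'])
E
```

```text
[ 0.49352458 -0.38656162  0.19883962] [ 3.14129206e+00  2.88937714e-04 -1.22329649e+00] 0.009243382118882348
```

>>> {"op": "apply_moves", "data": {"commands": [[[1, 0.003, -0.0025, -0.1, 0], [1, 0, 0, -0.1, 0], [1, 0, 0, -0.1, 0], [1, 0, 0, -0.06, 0], [1, 0, 0, 0, 0], [1, 0, 0, 0, 0]]]}}

```text
t: 30.35
eef_pos: [0.4949, -0.3873, 0.1279]
ee_rot: [-3.141, -0.001, -1.222]
force: [0.6, 0.2, -0.5]
width: 0.0098
gripper_force: 30.0
```

>>> {"op": "apply_moves", "data": {"commands": [[[1, 0, 0, -0.025, 0], [1, 0, 0, -0.025, 0], [1, 0, 0, 0, 0]]]}}

```text
t: 30.65
eef_pos: [0.494, -0.3872, 0.1166]
ee_rot: [3.141, 0.001, -1.223]
force: [0.0, 0.9, -1.8]
width: 0.0099
gripper_force: 30.0
```

>>> {"op": "apply_moves", "data": {"commands": [[[1, 0, 0, -0.04, 0], [1, 0, 0, -0.03, 0], [1, 0, 0, -0.015, 0], [1, 0, 0, 0, 0]]]}}

```text
t: 31.05
eef_pos: [0.4939, -0.3873, 0.0992]
ee_rot: [3.141, 0.001, -1.223]
force: [0.4, 0.1, -1.8]
width: 0.0101
gripper_force: 30.0
```

Going in smoothly. The last few millimetres until contact:

>>> {"op": "apply_moves", "data": {"commands": [[[1, 0, 0, -0.01, 0], [1, 0, 0, -0.008, 0], [1, 0, 0, 0, 0], [1, 0, 0, 0, 0]]]}}

```text
t: 31.45
eef_pos: [0.4944, -0.3874, 0.0966]
ee_rot: [-3.141, -0.0, -1.223]
force: [0.7, -0.7, -1.9]
width: 0.0101
gripper_force: 30.0
```

>>> {"op": "apply_moves", "data": {"commands": [[[1, 0, 0, -0.006, 0], [1, 0, 0, 0, 0], [1, 0, 0, 0, 0]]]}}

```text
t: 31.75
eef_pos: [0.4943, -0.3874, 0.0953]
ee_rot: [-3.142, 0.0, -1.223]
force: [0.3, -0.7, -1.2]
width: 0.0097
gripper_force: 30.0
```

>>> {"op": "apply_moves", "data": {"commands": [[[-1, 0, 0, 0, 0], [-1, 0, 0, 0, 0], [-1, 0, 0, 0, 0], [-1, 0, 0, 0, 0], [-1, 0, 0, 0, 0], [-1, 0, 0, 0.15, 0], [-1, 0, 0, 0.2, 0], [-1, 0, 0, 0.2, 0], [-1, -0.035, 0.2, 0, 0.04], [-1, -0.035, 0.2, 0, 0.04], [-1, -0.035, 0.2, 0, 0.04], [-1, 0, 0, 0, 0]]]}}

```text
t: 32.95
eef_pos: [0.4725, -0.2642, 0.206]
ee_rot: [-3.14, -0.0, -0.84]
force: [0.5, 0.1, 0.9]
width: 0.0873
gripper_force: 0.0
```

```bash
python3 - <<'E'
from h import *
f,t=look(*C)
H,Sa,V,X,Y=hsvxy(t)
for a,c,m in big((H>55)&(H<90)&(Sa>60)&(X>370)&(Y>180),50): print('topgauge',a,c)
cv2.imwrite('pics/t3.png',np.hstack([cv2.resize(t['image'][120:280,100:440],(500,235)),cv2.resize(grab('side')['image'][200:350,200:350],(235,235))]))
E
```

```text
32.95 [ 0.4725 -0.2642  0.206 ] -0.84 0.08730985713629559 [0.5 0.1 0.9]
blue W ([(357, [0.588, -0.1679], [16.0, 55.0]), (318, [0.5444, -0.175], [11.0, 50.0])], [145.0, 186.0])
blue T ([], [313.0, 194.0])
yellow W ([(16, [0.5556, -0.041], [6.0, 12.0]), (13, [0.5451, -0.0378], [9.0, 5.0])], [88.0, 250.0])
yellow T ([], [267.0, 193.0])
orange W ([(263, [0.47, -0.1914], [11.0, 47.0]), (163, [0.4318, -0.2156], [12.0, 29.0])], [231.0, 232.0])
orange T ([], [324.0, 239.0])
black W ([(1326, [0.442, -0.0474], [80.0, 45.0])], [168.0, 311.0])
black T ([(50, [0.44, -0.0057], [10.0, 53.0])], [266.0, 244.0])
white W ([(2398, [0.6772, -0.1082], [74.0, 80.0])], [50.0, 159.0])
white T ([], [293.0, 156.0])
```

View pics/t3.png

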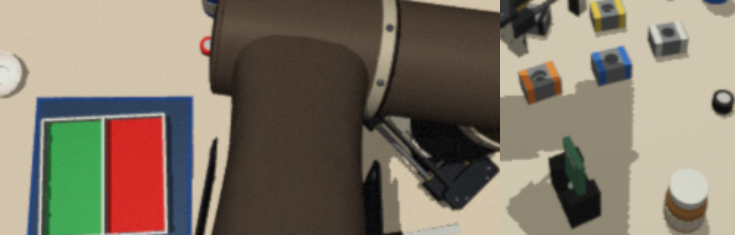

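The gauge stands upright in its holder (side crop 575,165). Now picking the blocks, black first.

>>> {"op": "apply_moves", "data": {"commands": [[[-1, -0.038, 0.227, 0, 0.035], [-1, -0.038, 0.227, 0, 0.035], [-1, -0.038, 0.227, 0, 0.035], [-1, -0.038, 0.227, 0, 0.035], [-1, -0.038, 0.227, 0, 0.034], [-1, 0, 0, -0.2, 0], [-1, 0, 0, -0.2, 0], [-1, 0, 0, -0.2, 0], [-1, 0, 0, 0, 0], [-1, 0, 0, 0, 0]]]}}

```text
t: 34.1
eef_pos: [0.4357, -0.0411, 0.0856]
ee_rot: [3.14, 0.001, -0.301]
force: [0.2, 0.6, 0.8]
width: 0.0876
gripper_force: 0.0
```

```bash
python3 - <<'E'
from h import *
s=arm.get_state(); print(s['eef_pos'],s['ee_rot'])
f=grab('side'); p=proj(f,[[.434,-.037,.036]])[0].astype(int)
cv2.imwrite('pics/s4.png',cv2.resize(f['image'][p[1]-60:p[1]+60,p[0]-80:p[0]+80],(640,480)))
E
```

```text
[ 0.43574898 -0.04107097  0.08557083] [ 3.13988800e+00  1.25640712e-03 -3.00649613e-01]
```

View pics/s4.png

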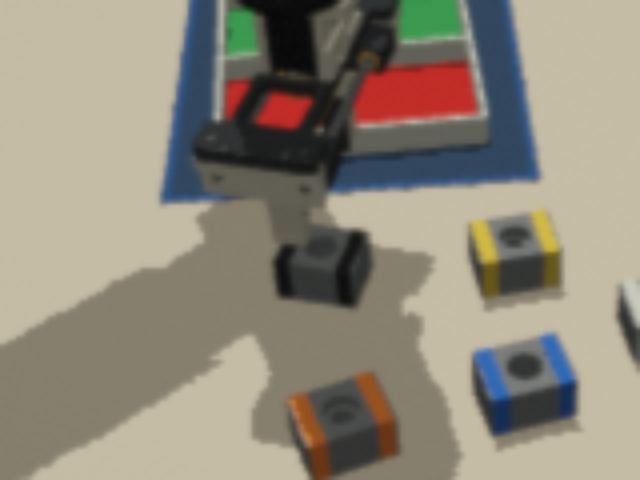

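The jaws sit above the black block (crop 322,268). Small correction, then down and grip.

>>> {"op": "apply_moves", "data": {"commands": [[[-1, -0.007, 0.02, -0.13, 0.002], [-1, 0, 0, -0.128, 0], [-1, 0, 0, 0, 0], [-1, 0, 0, 0, 0], [1, 0, 0, 0, 0], [1, 0, 0, 0, 0], [1, 0, 0, 0, 0], [1, 0, 0, 0, 0], [1, 0, 0, 0, 0], [1, 0, 0, 0, 0], [1, 0, 0, 0, 0], [1, 0, 0, 0, 0]]], "force": 25}}

```text
t: 35.35
eef_pos: [0.4339, -0.0364, 0.0336]
ee_rot: [3.141, 0.0, -0.293]
force: [0.1, 1.2, -0.7]
width: 0.0291
gripper_force: 0.0
```

No grip: the jaws closed above the block, since the tips are about at TCP height or higher. Reopen, go about 22 mm lower and close again.

>>> {"op": "apply_moves", "data": {"commands": [[[-1, 0, 0, 0.05, 0], [-1, 0, 0, 0, 0], [-1, 0, 0, 0, 0], [-1, 0, 0, 0, 0], [-1, 0, 0, 0, 0], [-1, 0, 0, 0, 0], [-1, 0, 0, 0, 0], [-1, 0, 0, 0, 0], [-1, 0, 0, -0.05, 0], [-1, 0, 0, -0.06, 0], [-1, 0, 0, -0.055, 0], [-1, 0, 0, 0, 0]]]}}

```text
t: 36.55
eef_pos: [0.4326, -0.0368, 0.009]
ee_rot: [3.14, 0.003, -0.294]
force: [-0.2, -0.0, 0.0]
width: 0.0881
gripper_force: 0.0
```

>>> {"op": "apply_moves", "data": {"commands": [[[1, 0, 0, 0, 0], [1, 0, 0, 0, 0], [1, 0, 0, 0, 0], [1, 0, 0, 0, 0], [1, 0, 0, 0, 0], [1, 0, 0, 0, 0], [1, 0, 0, 0, 0], [1, 0, 0, 0, 0]]], "force": 25}}

```text
t: 37.35
eef_pos: [0.4339, -0.0365, 0.0108]
ee_rot: [3.141, 0.0, -0.293]
force: [-1.1, -0.6, 3.7]
width: 0.0437
gripper_force: 25.0
```

Black is gripped (43.7 mm, 25 N). Carrying it to the near end of the green compartment.

>>> {"op": "apply_moves", "data": {"commands": [[[1, 0, 0, 0.1, 0], [1, 0, 0, 0.2, 0], [1, 0, 0, 0.2, 0], [1, -0.039, 0.222, 0, 0.0155], [1, -0.039, 0.222, 0, 0.0155], [1, -0.039, 0.222, 0, 0.0155], [1, -0.039, 0.222, 0, 0.0155], [1, -0.039, 0.222, 0, 0.0155], [1, -0.039, 0.222, 0, 0.0155], [1, -0.039, 0.222, 0, 0.0155], [1, 0, 0, 0, 0], [1, 0, 0, 0, 0]]]}}

```text
t: 38.55
eef_pos: [0.3786, 0.2751, 0.11]
ee_rot: [3.141, 0.001, 0.049]
force: [-0.2, -0.4, -2.5]
width: 0.0439
gripper_force: 25.0
```

```bash
python3 - <<'E'
from h import *
s=arm.get_state(); print(s['eef_pos'],s['ee_rot'],s['width'],s['gripper_force'],s['force'])
t=grab('top')
for n in C: print(n,block(t,n))
E
```

```text
[0.37856267 0.27508423 0.11002694] [3.14074711e+00 1.01377751e-03 4.92265337e-02] 0.04388075809640936 24.999835342168808 [-0.22918893 -0.3859277  -2.51135021]
blue ([(65, [0.5426, -0.1688], [11.0, 45.0]), (60, [0.5867, -0.1596], [10.0, 45.0])], [313.0, 194.0])
yellow ([(62, [0.5481, -0.0445], [10.0, 42.0]), (56, [0.593, -0.0379], [9.0, 43.0])], [267.0, 193.0])
orange ([(75, [0.4239, -0.1963], [11.0, 47.0]), (72, [0.4665, -0.1818], [10.0, 48.0])], [324.0, 239.0])
black ([], [266.0, 244.0])
white ([(39, [0.6481, -0.1149], [7.0, 39.0]), (36, [0.6936, -0.1125], [6.0, 42.0])], [293.0, 156.0])
```

>>> {"op": "apply_moves", "data": {"commands": [[[1, 0, 0, -0.2, 0], [1, 0, 0, -0.15, 0], [1, 0, 0, -0.08, 0], [1, 0, 0, -0.04, 0], [1, 0, 0, 0, 0], [1, 0, 0, 0, 0]]]}}

```text
t: 39.2
eef_pos: [0.3798, 0.2744, 0.0173]
ee_rot: [-3.141, -0.001, 0.047]
force: [0.2, 0.3, -2.2]
width: 0.0438
gripper_force: 25.0
```

>>> {"op": "apply_moves", "data": {"commands": [[[-0.22, 0, 0, 0, 0], [-0.22, 0, 0, 0, 0], [-0.22, 0, 0, 0, 0], [-0.22, 0, 0, 0.1, 0], [-0.22, 0, 0, 0.2, 0], [-1, 0, 0, 0.2, 0], [-1, 0, 0, 0, 0]]]}}

```text
t: 39.9
eef_pos: [0.3815, 0.2773, 0.1222]
ee_rot: [-3.134, -0.006, 0.049]
force: [0.1, 0.5, -0.2]
width: 0.0641
gripper_force: 0.0
```

```bash
cat >> h.py <<'E'
def intray(n,c):
    t=grab('top'); b=block(t,n,c,r=.045,z=.040)[0]; print(n,b)
    if len(b)>1:
        m=(np.array(b[0][1])+b[1][1])/2; d=np.array([.450,.222])
        k=.043; v=m-d; print(' tray frame',v[0]*np.cos(k)+v[1]*np.sin(k),-v[0]*np.sin(k)+v[1]*np.cos(k))
E
python3 - <<'E'
from h import *
s=arm.get_state(); print(s['eef_pos'],s['ee_rot'],s['width'],s['force'])
intray('black',(.3787,.275)); print(tray())
E
```

```text
[0.38153593 0.27729005 0.12215792] [-3.13419808 -0.00637516  0.04873849] 0.06408063037771908 [ 0.07519376  0.45744461 -0.24275213]
black [(820, [0.38, 0.2711], [89.0, 79.0])]
((453.1418151855469, 165.33380126953125), (209.5254364013672, 102.07891082763672), 2.5471973419189453)
```

>>> {"op": "apply_moves", "data": {"commands": [[[-1, 0.12, -0.197, 0, 0.0037], [-1, 0.12, -0.197, 0, 0.0037], [-1, 0.12, -0.197, 0, 0.0037], [-1, 0.12, -0.197, 0, 0.0037], [-1, 0.12, -0.197, 0, 0.0037], [-1, 0.12, -0.197, 0, 0.0037], [-1, 0.12, -0.197, 0, 0.0037], [-1, 0.12, -0.197, 0, 0.0037], [-1, 0, 0, 0, 0], [-1, 0, 0, 0, 0]]]}}

```text
t: 41.0
eef_pos: [0.5705, -0.0421, 0.1148]
ee_rot: [3.142, 0.003, 0.137]
force: [-0.9, 0.7, -0.5]
width: 0.088
gripper_force: 0.0
```

```bash
python3 - <<'E'
from h import *
s=arm.get_state(); print(s['eef_pos'],s['ee_rot'],s['width'],s['force'])
intray('black',(.3787,.275)); print(tray())
E
```

```text
[ 0.57050888 -0.04213423  0.11480863] [3.14155307 0.00317076 0.13744357] 0.08803817155519625 [-0.85918728  0.68018809 -0.50326837]
black [(71, [0.3801, 0.2376], [59.0, 16.0])]
((454.2384033203125, 147.59483337402344), (208.95957946777344, 67.05205535888672), 3.5414228439331055)
```

>>> {"op": "apply_moves", "data": {"commands": [[[-1, 0, 0.005, -0.2, 0], [-1, 0, 0, -0.2, 0], [-1, 0, 0, -0.115, 0], [-1, 0, 0, 0, 0], [1, 0, 0, 0, 0], [1, 0, 0, 0, 0], [1, 0, 0, 0, 0], [1, 0, 0, 0, 0], [1, 0, 0, 0, 0], [1, 0, 0, 0, 0], [1, 0, 0, 0, 0], [1, 0, 0, 0, 0]]]}}

```text
t: 42.3
eef_pos: [0.5716, -0.04, 0.0141]
ee_rot: [3.141, -0.001, 0.141]
force: [-1.8, -1.8, 5.6]
width: 0.0437
gripper_force: 25.0
```

>>> {"op": "apply_moves", "data": {"commands": [[[1, 0, 0, 0.1, 0], [1, 0, 0, 0.2, 0], [1, 0, 0, 0.2, 0], [1, -0.069, 0.208, 0, -0.0062], [1, -0.069, 0.208, 0, -0.0062], [1, -0.069, 0.208, 0, -0.0062], [1, -0.069, 0.208, 0, -0.0062], [1, -0.069, 0.208, 0, -0.0062], [1, 0, 0, 0, 0], [1, 0, 0, 0, 0], [1, 0, 0, 0, 0]]]}}

```text
t: 43.4
eef_pos: [0.502, 0.1676, 0.1132]
ee_rot: [3.141, 0.001, 0.043]
force: [-0.9, 0.3, -2.9]
width: 0.044
gripper_force: 25.0
```

```bash
python3 - <<'E'
from h import *
s=arm.get_state(); print(s['eef_pos'],s['ee_rot'],s['width'],s['force'])
intray('black',(.3787,.275))
E
```

```text
[0.50197602 0.16757313 0.11319377] [3.14113688e+00 1.02870493e-03 4.27821962e-02] 0.044017184072664216 [-0.92233062  0.27963634 -2.94710862]
black [(202, [0.3789, 0.2638], [54.0, 52.0]), (33, [0.3794, 0.2802], [12.0, 20.0])]
 tray frame -0.06863517176404596 0.05299939336369721
```

>>> {"op": "apply_moves", "data": {"commands": [[[1, 0, 0, -0.2, 0], [1, 0, 0, -0.15, 0], [1, 0, 0, -0.08, 0], [1, 0, 0, -0.04, 0], [1, 0, 0, 0, 0], [-0.22, 0, 0, 0, 0], [-0.22, 0, 0, 0, 0], [-0.22, 0, 0, 0, 0], [-0.22, 0, 0, 0.1, 0], [-0.22, 0, 0, 0.2, 0], [-1, 0, 0, 0.2, 0], [-1, 0, 0, 0, 0]]]}}

```text
t: 44.65
eef_pos: [0.5056, 0.1702, 0.1259]
ee_rot: [-3.136, -0.009, 0.044]
force: [0.1, 0.1, 0.2]
width: 0.064
gripper_force: 0.0
```

>>> {"op": "apply_moves", "data": {"commands": [[[-1, -0.035, -0.223, 0, 0.0112], [-1, -0.035, -0.223, 0, 0.0112], [-1, -0.035, -0.223, 0, 0.0112], [-1, -0.035, -0.223, 0, 0.0112], [-1, -0.035, -0.223, 0, 0.0112], [-1, -0.035, -0.223, 0, 0.0112], [-1, -0.035, -0.223, 0, 0.0112], [-1, -0.035, -0.223, 0, 0.0112], [-1, 0, 0, 0, 0], [-1, 0, 0, 0, 0]]]}}

```text
t: 45.65
eef_pos: [0.446, -0.1897, 0.1199]
ee_rot: [3.141, -0.001, 0.321]
force: [1.0, 0.1, 0.2]
width: 0.0875
gripper_force: 0.0
```

```bash
python3 - <<'E'
from h import *
s=arm.get_state(); print(s['eef_pos'],s['ee_rot'],s['width'],s['force'])
intray('black',(.3787,.275));intray('yellow',(.502,.168)); t=grab('top')
for n in ('blue','orange','white'): print(n,block(t,n))
E
```

```text
[ 0.44598646 -0.18970118  0.11985634] [ 3.14146725e+00 -6.20837464e-04  3.21321719e-01] 0.08753846470030173 [1.03243292 0.09773802 0.18155923]
black [(177, [0.3787, 0.2642], [54.0, 52.0]), (30, [0.3797, 0.2803], [10.0, 18.0])]
 tray frame -0.06857447129440931 0.05324701293680458
yellow [(27, [0.4781, 0.18], [16.0, 8.0]), (24, [0.5235, 0.1827], [14.0, 8.0])]
 tray frame 0.04900563124614422 -0.042796151768201465
blue ([], [313.0, 194.0])
orange ([], [324.0, 239.0])
white ([(90, [0.6948, -0.1105], [16.0, 48.0]), (66, [0.6484, -0.1169], [11.0, 43.0])], [293.0, 156.0])
```

>>> {"op": "apply_moves", "data": {"commands": [[[-1, 0, 0, -0.2, 0], [-1, 0, 0, -0.2, 0], [-1, 0, 0, -0.135, 0], [-1, 0, 0, 0, 0], [1, 0, 0, 0, 0], [1, 0, 0, 0, 0], [1, 0, 0, 0, 0], [1, 0, 0, 0, 0], [1, 0, 0, 0, 0], [1, 0, 0, 0, 0], [1, 0, 0, 0, 0], [1, 0, 0, 0, 0]]]}}

```text
t: 47.0
eef_pos: [0.4463, -0.1887, 0.0127]
ee_rot: [3.142, -0.0, 0.324]
force: [-1.2, -0.0, 0.3]
width: 0.0296
gripper_force: 0.0
```

Nothing was gripped, so orange has probably been knocked aside. Raising and looking.

>>> {"op": "apply_moves", "data": {"commands": [[[1, 0, 0, 0.2, 0], [-1, 0, 0, 0.25, 0], [-1, 0, 0, 0.25, 0], [-1, -0.15, -0.06, 0.25, 0], [-1, -0.2, -0.06, 0, 0], [-1, 0, 0, 0, 0], [-1, 0, 0, 0, 0], [-1, 0, 0, 0, 0]]]}}

```text
t: 47.8
eef_pos: [0.3814, -0.2107, 0.1946]
ee_rot: [3.142, -0.0, 0.324]
force: [0.6, -0.4, -0.7]
width: 0.0721
gripper_force: 0.0
```

```bash
python3 - <<'E'
from h import *
s=arm.get_state(); print(s['eef_pos'],s['ee_rot'])
f=grab('wrist','w9.png'); t=grab('top','t9.png'); sd=grab('side','s9.png')
for n in ('orange','blue','white'): print(n,block(f,n,r=.09),block(t,n,r=.09))
for nm,g in (('side',sd),): print(block(g,'orange',r=.1),block(g,'blue',r=.06))
E
```

```text
[ 0.38141142 -0.21071157  0.19457113] [ 3.14152592e+00 -2.60744543e-05  3.24457566e-01]
orange ([(335, [0.4185, -0.1952], [9.0, 44.0]), (313, [0.3755, -0.209], [10.0, 44.0])], [254.0, 121.0]) ([], [324.0, 239.0])
blue ([(452, [0.5436, -0.1714], [10.0, 43.0])], [269.0, -2.0]) ([(59, [0.5866, -0.1592], [10.0, 44.0]), (48, [0.5444, -0.1743], [10.0, 41.0])], [313.0, 194.0])
white ([], [256.0, -148.0]) ([(75, [0.6946, -0.1112], [15.0, 45.0]), (58, [0.6485, -0.1178], [10.0, 43.0])], [293.0, 156.0])
([(94, [0.3803, -0.2241], [11.0, 68.0]), (88, [0.4225, -0.2095], [12.0, 68.0])], [224.0, 247.0]) ([(63, [0.5462, -0.1856], [11.0, 65.0]), (60, [0.5891, -0.177], [11.0, 66.0])], [270.0, 236.0])
```

Orange is now at (0.397,-0.202), yaw 0.31, still upright. Picking it there.

>>> {"op": "apply_moves", "data": {"commands": [[[-1, 0.078, 0.043, 0, -0.004], [-1, 0, 0, -0.2, 0], [-1, 0, 0, -0.2, 0], [-1, 0, 0, -0.2, 0], [-1, 0, 0, -0.2, 0], [-1, 0, 0, -0.1, 0], [-1, 0, 0, 0, 0], [-1, 0, 0, 0, 0]]]}}

```text
t: 48.75
eef_pos: [0.397, -0.2021, 0.0145]
ee_rot: [-3.141, 0.002, 0.313]
force: [1.1, -0.8, 0.4]
width: 0.0876
gripper_force: 0.0
```

>>> {"op": "apply_moves", "data": {"commands": [[[1, 0, 0, 0, 0], [1, 0, 0, 0, 0], [1, 0, 0, 0, 0], [1, 0, 0, 0, 0], [1, 0, 0, 0, 0], [1, 0, 0, 0, 0], [1, 0, 0, 0, 0], [1, 0, 0, 0, 0]]]}}

```text
t: 49.55
eef_pos: [0.3969, -0.2022, 0.0149]
ee_rot: [3.141, -0.0, 0.312]
force: [-0.3, 0.2, 4.6]
width: 0.0435
gripper_force: 25.0
```

>>> {"op": "apply_moves", "data": {"commands": [[[1, 0, 0, 0.1, 0], [1, 0, 0, 0.2, 0], [1, 0, 0, 0.2, 0], [1, 0.08, 0.229, 0, -0.0107], [1, 0.08, 0.229, 0, -0.0107], [1, 0.08, 0.229, 0, -0.0107], [1, 0, 0.229, 0, -0.0107], [1, 0, 0.229, 0, -0.0107], [1, -0.07, 0.229, 0, -0.0107], [1, -0.07, 0.229, 0, -0.0107], [1, -0.07, 0.229, 0, -0.0107], [1, 0, 0, 0, 0]]]}}

```text
t: 50.75
eef_pos: [0.4017, 0.169, 0.1147]
ee_rot: [-3.14, -0.001, 0.048]
force: [0.2, -1.2, -2.5]
width: 0.0434
gripper_force: 25.0
```

>>> {"op": "apply_moves", "data": {"commands": [[[1, 0, 0, 0, 0], [1, 0, 0, 0, 0]]]}}

```text
t: 50.95
eef_pos: [0.4023, 0.1636, 0.1142]
ee_rot: [3.141, 0.001, 0.043]
force: [-0.3, -0.4, -2.3]
width: 0.0436
gripper_force: 25.0
```

>>> {"op": "apply_moves", "data": {"commands": [[[1, 0, 0, -0.2, 0], [1, 0, 0, -0.15, 0], [1, 0, 0, -0.08, 0], [1, 0, 0, -0.04, 0], [1, 0, 0, 0, 0], [-0.22, 0, 0, 0, 0], [-0.22, 0, 0, 0, 0], [-0.22, 0, 0, 0, 0], [-0.22, 0, 0, 0.1, 0], [-0.22, 0, 0, 0.2, 0], [-1, 0, 0, 0.2, 0], [-1, 0, 0, 0, 0]]]}}

```text
t: 52.15
eef_pos: [0.4055, 0.1668, 0.1263]
ee_rot: [-3.135, -0.008, 0.044]
force: [-0.3, 0.3, -0.0]
width: 0.0646
gripper_force: 0.0
```

>>> {"op": "apply_moves", "data": {"commands": [[[-1, 0.091, -0.183, 0, 0.0063], [-1, 0.091, -0.183, 0, 0.0063], [-1, 0.091, -0.183, 0, 0.0063], [-1, 0.091, -0.183, 0, 0.0063], [-1, 0.091, -0.183, 0, 0.0063], [-1, 0.091, -0.183, 0, 0.0063], [-1, 0.091, -0.183, 0, 0.0063], [-1, 0.091, -0.183, 0, 0.0063], [-1, 0.091, -0.183, 0, 0.0063], [-1, 0, 0, 0, 0], [-1, 0, 0, 0, 0]]]}}

```text
t: 53.25
eef_pos: [0.5664, -0.166, 0.1204]
ee_rot: [-3.141, 0.0, 0.219]
force: [0.4, 0.9, -1.2]
width: 0.0877
gripper_force: 0.0
```

```bash
python3 - <<'E'
from h import *
s=arm.get_state(); print(s['eef_pos'],s['ee_rot'],s['width'])
intray('orange',(.4025,.164)); intray('yellow',(.502,.168))
sd=grab('side'); print(block(sd,'blue',r=.06),block(grab('top'),'white',r=.06))
E
```

```text
[ 0.56641126 -0.16596295  0.12035179] [-3.14135906e+00  2.85530258e-04  2.18918838e-01] 0.08771106839035946
orange []
yellow []
([(64, [0.5461, -0.1851], [11.0, 66.0]), (60, [0.5891, -0.177], [11.0, 66.0])], [270.0, 236.0]) ([(63, [0.6493, -0.1173], [44.0, 11.0])], [293.0, 156.0])
```

>>> {"op": "apply_moves", "data": {"commands": [[[-1, 0, 0, -0.2, 0], [-1, 0, 0, -0.2, 0], [-1, 0, 0, -0.13, 0], [-1, 0, 0, 0, 0], [1, 0, 0, 0, 0], [1, 0, 0, 0, 0], [1, 0, 0, 0, 0], [1, 0, 0, 0, 0], [1, 0, 0, 0, 0], [1, 0, 0, 0, 0], [1, 0, 0, 0, 0], [1, 0, 0, 0, 0]]]}}

```text
t: 54.65
eef_pos: [0.5668, -0.1653, 0.0151]
ee_rot: [3.141, -0.001, 0.221]
force: [-0.7, -0.9, 5.9]
width: 0.0439
gripper_force: 25.0
```

>>> {"op": "apply_moves", "data": {"commands": [[[1, 0, 0, 0.1, 0], [1, 0, 0, 0.2, 0], [1, -0.0596, 0.1, 0.2, -0.0057], [1, -0.0596, 0.236, 0, -0.0057], [1, -0.0596, 0.235, 0, -0.0057], [1, -0.0596, 0.235, 0, -0.0057], [1, -0.0596, 0.235, 0, -0.0057], [1, -0.0596, 0.235, 0, -0.0057], [1, -0.0596, 0.235, 0, -0.0057], [1, -0.0596, 0.235, 0, -0.0057], [1, -0.0596, 0.235, 0, -0.0057], [1, -0.0596, 0.235, 0, -0.0057]]]}}

```text
t: 55.85
eef_pos: [0.446, 0.2797, 0.1143]
ee_rot: [3.141, 0.001, 0.041]
force: [1.2, -0.0, -1.3]
width: 0.0439
gripper_force: 25.0
```

>>> {"op": "apply_moves", "data": {"commands": [[[1, 0, 0, 0, 0], [1, 0, 0, 0, 0], [1, 0, 0, 0, 0]]]}}

```text
t: 56.15
eef_pos: [0.4469, 0.2773, 0.1141]
ee_rot: [3.141, 0.001, 0.042]
force: [-0.2, -0.4, -2.7]
width: 0.044
gripper_force: 25.0
```

```bash
python3 - <<'E'
from h import *
s=arm.get_state(); print(s['eef_pos'],s['ee_rot'],s['width'])
print(block(grab('top'),'white',r=.08))
E
```

```text
[0.44687495 0.27727717 0.11409775] [3.14065943e+00 1.13496649e-03 4.19271918e-02] 0.043951169276820565
([(42, [0.6934, -0.1121], [8.0, 42.0]), (42, [0.648, -0.115], [8.0, 39.0])], [293.0, 156.0])
```

>>> {"op": "apply_moves", "data": {"commands": [[[1, 0.003, 0, -0.2, 0], [1, 0, 0, -0.15, 0], [1, 0, 0, -0.08, 0], [1, 0, 0, -0.037, 0], [1, 0, 0, 0, 0], [-0.22, 0, 0, 0, 0], [-0.22, 0, 0, 0, 0], [-0.22, 0, 0, 0, 0], [-0.22, 0, 0, 0.1, 0], [-0.22, 0, 0, 0.2, 0], [-1, 0, 0, 0.2, 0], [-1, 0, 0, 0, 0]]]}}

```text
t: 57.4
eef_pos: [0.4506, 0.2808, 0.1276]
ee_rot: [-3.134, -0.008, 0.043]
force: [-1.1, 0.8, -0.1]
width: 0.0646
gripper_force: 0.0
```

>>> {"op": "apply_moves", "data": {"commands": [[[-1, 0.1125, -0.195, 0, 0.0019], [-1, 0.1125, -0.195, 0, 0.0019], [-1, 0.1125, -0.195, 0, 0.0019], [-1, 0.1125, -0.195, 0, 0.0019], [-1, 0.1125, -0.195, 0, 0.0019], [-1, 0.1125, -0.195, 0, 0.0019], [-1, 0.1125, -0.195, 0, 0.0019], [-1, 0.1125, -0.195, 0, 0.0019], [-1, 0.1125, -0.195, 0, 0.0019], [-1, 0.1125, -0.195, 0, 0.0019], [-1, 0, 0, 0, 0], [-1, 0, 0, 0, 0]]]}}

```text
t: 58.6
eef_pos: [0.6728, -0.1131, 0.1208]
ee_rot: [-3.141, 0.0, 0.099]
force: [-0.6, 0.5, -0.1]
width: 0.0876
gripper_force: 0.0
```

```bash
python3 - <<'E'
from h import *
s=arm.get_state(); print(s['eef_pos'],s['ee_rot'],s['width'])
intray('blue',(.4476,.278)); intray('black',(.3787,.275)); intray('orange',(.4025,.164))
E
```

```text
[ 0.67284274 -0.11305842  0.12083383] [-3.14140243e+00  4.50803923e-04  9.94709098e-02] 0.08759982538790695
blue []
black []
orange []
```

>>> {"op": "apply_moves", "data": {"commands": [[[-1, 0, 0, -0.2, 0], [-1, 0, 0, -0.2, 0], [-1, 0, 0, -0.13, 0], [-1, 0, 0, 0, 0], [1, 0, 0, 0, 0], [1, 0, 0, 0, 0], [1, 0, 0, 0, 0], [1, 0, 0, 0, 0], [1, 0, 0, 0, 0], [1, 0, 0, 0, 0], [1, 0, 0, 0, 0], [1, 0, 0, 0, 0]]]}}

```text
t: 59.95
eef_pos: [0.6732, -0.1122, 0.0158]
ee_rot: [3.141, -0.0, 0.102]
force: [-0.7, -2.0, 4.2]
width: 0.0438
gripper_force: 25.0
```

>>> {"op": "apply_moves", "data": {"commands": [[[1, 0, 0, 0.1, 0], [1, 0, 0, 0.2, 0], [1, 0, 0, 0.2, 0], [1, -0.087, 0.2184, 0, -0.0021], [1, -0.087, 0.2184, 0, -0.0021], [1, -0.087, 0.2184, 0, -0.0021], [1, -0.087, 0.2184, 0, -0.0021], [1, -0.087, 0.2184, 0, -0.0021], [1, -0.087, 0.2184, 0, -0.0021], [1, -0.087, 0.2184, 0, -0.0021], [1, -0.087, 0.2184, 0, -0.0021], [1, -0.087, 0.2184, 0, -0.0021]]]}}

```text
t: 61.15
eef_pos: [0.5148, 0.2827, 0.1147]
ee_rot: [3.141, 0.001, 0.042]
force: [1.7, 0.2, -2.3]
width: 0.044
gripper_force: 25.0
```

>>> {"op": "apply_moves", "data": {"commands": [[[1, 0, 0, 0, 0], [1, 0, 0, 0, 0], [1, 0, 0, 0, 0]]]}}

```text
t: 61.45
eef_pos: [0.516, 0.2806, 0.1147]
ee_rot: [3.141, 0.001, 0.042]
force: [-0.4, -1.3, -2.7]
width: 0.0439
gripper_force: 25.0
```

```bash
python3 - <<'E'
from h import *
s=arm.get_state(); print(s['eef_pos'],s['ee_rot'],s['width'])
intray('blue',(.4476,.278)); intray('black',(.3787,.275)); intray('orange',(.4025,.164)); intray('yellow',(.502,.168))
E
```

```text
[0.51595612 0.28063561 0.11468153] [3.14089714e+00 1.07894966e-03 4.22873651e-02] 0.043881956485222036
blue [(81, [0.4234, 0.273], [50.0, 10.0]), (77, [0.4683, 0.2762], [51.0, 11.0])]
 tray frame -0.0018850608630620828 0.052729773805152556
black [(461, [0.3791, 0.2704], [60.0, 55.0]), (29, [0.4152, 0.2693], [47.0, 3.0]), (25, [0.3765, 0.3168], [5.0, 36.0])]
 tray frame -0.05074423171272868 0.05007761923139816
orange [(86, [0.4257, 0.1653], [13.0, 47.0]), (83, [0.3791, 0.1616], [11.0, 49.0])]
 tray frame -0.05007287479612049 -0.05644970956215847
yellow [(70, [0.4782, 0.1662], [43.0, 11.0]), (66, [0.5234, 0.1686], [43.0, 8.0])]
 tray frame 0.04840596608283024 -0.056733256980257094
```

>>> {"op": "apply_moves", "data": {"commands": [[[1, 0.003, 0, -0.2, 0], [1, 0, 0, -0.15, 0], [1, 0, 0, -0.08, 0], [1, 0, 0, -0.037, 0], [1, 0, 0, 0, 0], [-0.22, 0, 0, 0, 0], [-0.22, 0, 0, 0, 0], [-0.22, 0, 0, 0, 0], [-0.22, 0, 0, 0.1, 0], [-0.22, 0, 0, 0.2, 0], [-1, 0, 0, 0.25, 0], [-1, 0, 0, 0.25, 0]]]}}

```text
t: 62.85
eef_pos: [0.5167, 0.281, 0.1842]
ee_rot: [-3.141, -0.0, 0.043]
force: [1.9, 1.5, 0.9]
width: 0.0641
gripper_force: 0.0
```

>>> {"op": "apply_moves", "data": {"commands": [[[-1, 0, 0.2, 0.1, 0], [-1, 0, 0.22, 0, 0], [-1, -0.05, 0.22, 0, 0], [-1, -0.05, 0.22, 0, 0], [-1, -0.05, 0.22, 0, 0], [-1, -0.05, 0.22, 0, 0], [-1, -0.05, 0.22, 0, 0], [-1, 0, 0, 0, 0], [-1, 0, 0, 0, 0]]]}}

```text
t: 63.75
eef_pos: [0.4661, 0.5863, 0.2014]
ee_rot: [3.141, 0.0, 0.044]
force: [0.2, 0.4, 0.2]
width: 0.0876
gripper_force: 0.0
```

```bash
python3 - <<'E'
from h import *
print(arm.get_state()['eef_pos'])
intray('white',(.5165,.281)); intray('blue',(.4476,.278)); intray('black',(.3787,.275)); intray('orange',(.4025,.164)); intray('yellow',(.502,.168))
t=grab('top')['image']; s=grab('side')['image']
cv2.imwrite('pics/end.png',np.hstack([cv2.resize(t[100:300,90:440],(500,286)),cv2.resize(s[90:376,150:450],(300,286))]))
E
```

```text
[0.46606839 0.58625336 0.20144571]
white [(43, [0.4924, 0.2812], [7.0, 40.0]), (35, [0.5376, 0.2842], [6.0, 38.0])]
 tray frame 0.06754921248722388 0.05784975274239189
blue [(80, [0.4234, 0.2733], [50.0, 8.0]), (77, [0.4682, 0.2763], [51.0, 13.0])]
 tray frame -0.0019264172951724712 0.052931738271143704
black [(238, [0.3787, 0.2641], [55.0, 54.0]), (40, [0.3787, 0.2798], [14.0, 21.0]), (29, [0.3777, 0.3164], [36.0, 5.0])]
 tray frame -0.06908690514064746 0.052968783619101414
orange [(89, [0.3794, 0.1616], [11.0, 49.0]), (77, [0.4252, 0.1642], [12.0, 47.0])]
 tray frame -0.0501964250728967 -0.056994902490495325
yellow [(66, [0.5236, 0.1685], [43.0, 8.0]), (65, [0.478, 0.1673], [43.0, 8.0])]
 tray frame 0.0484274594578593 -0.05623371915903646
```

View pics/end.png

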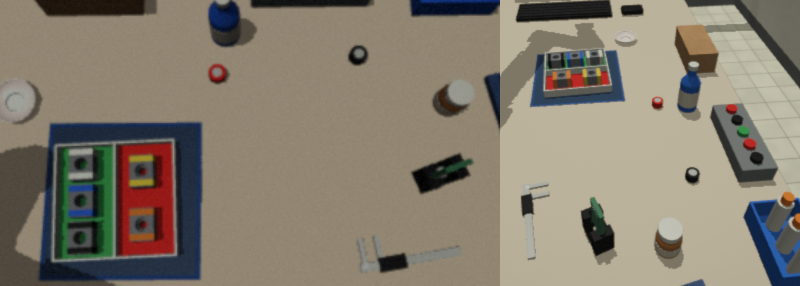

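The picture shows white, blue and black in green at (80,163), (80,200) and (80,238), and yellow and orange in red at (142,172) and (143,225). The tray is on the mat and the gauge is home at (440,173). Handing in.

```bash
python3 -c "
from station import arm
print(arm.job_done())"
```

```text
the job is handed in; nothing more can be done
None
```

The job is handed in: tray dragged onto the mat, all five blocks tried and sorted (blue, black and white in green; yellow and orange in red), and the gauge back in its holder; no verdict was returned.

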